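Take apart the carried stack and lay out a microscopy place

ROBOT

A 6-joint arm with a two-finger parallel gripper is mounted at the origin on the work surface. World frame = base frame: x ahead of the robot, y to its left, z up, the work surface at z = 0. Lengths are in m, angles in rad, forces in N, time in s.
With the tool pointing down it reaches from about 0.375 to 0.9 m from the base axis. Payload 3.1 kg.
Tool frame: the origin (TCP) lies midway between the tips of the shut fingers; the grasp point (between the pads) lies 19 mm behind it; z points along the fingers, x is the direction in which the jaws open and shut, and the axes are right-handed (so a half turn about z gives the same grasp; the last joint's range is limited). The gripper opens to 87 mm and grips with 3 to 60 N. Pads are 19 mm wide; open, the fingers measure 117 mm over their backs; the gripper's body (75 mm by 190 mm) begins 51 mm behind the grasp point.
Start: joints at [-1.484, 0.527, 1.433, -0, 1.181, -0.178], TCP at [0.164, -0.603, 0.223] pointing down, gripper open.
Joint ranges: [-3.08, 3.08], [-0.75, 2.2], [0.22, 2.44], [-1.43, 4.57], [0, 2.65], [-2.85, 2.85]. Speed limits (rad/s): [2.79, 2.79, 3.14, 3.14, 3.14, 3.14].

INTERFACE

Orientations are given as a unit quaternion [x, y, z, w].
In Python, from rig import * gives the robot as it stands.
- The arm moves only by the tool drive_tool, never from a script. Its argument "plan" is a list of rows, each an object with "offset": the shift along the tool's x, y, z in cm, a list of three; "delta_rot": the turn, a rotation vector about the tool's x, y, z in degrees, a list of three; "jaw": the finger opening in cm, from 0 to 8.7. In form: [{"offset": [dx, dy, dz], "delta_rot": [wx, wy, wz], "jaw": jaw}, ...]. A call has exactly 8 rows; each row is the pose to reach, as a shift and turn from the pose commanded when the call began, along the tool's axes at that moment; what a row does not reach only later rows make up. A row lasts 1/12 s, in which the tool goes at most 41.7 mm and 7.16 degrees, less where a joint would pass 70% of its speed; a pose out of reach is approached as far as the arm can. A call with a gripper value outside its range is refused whole. The fingers move at their own pace and stop on an object; "squeeze" is the grip in N (left out, the last holds). Time passes only in rows, so rows that repeat a pose let the fingers close, or fill a call up. It gives the time, the measured TCP pose, the force and the opening at its end, in the units of the state.
- get_obs(): the state, without advancing time (a new reading comes with each control period).
- camera(name): name is "scene" or "side" or "wrist"; returns the picture (400x640x3 uint8, red, green, blue); there is no depth.
- calibration(name): a dict with "K" (3x3 intrinsics, pixels), "pose" (4x4, takes a point from camera to world coordinates); the wrist camera has in their place "tool_from_camera" (4x4, takes a point from camera to tool coordinates, whose origin is the TCP and whose axes are the tool frame's). Camera axes: x right, y down, z forward; pixel columns grow to the right and rows downward; lengths in m; the calibration is good to about 2 mm. A picture is of the moment at which its call begins: read the wrist's pose just before it. calibration takes no time and is no camera call.
- hand_in(): hands the job in, once; it reports no verdict.
The state is a dict: "time": time; "q": joint angles; "joint_velocities": joint speeds; "joint_torque": joint torques, N m; "position": TCP position; "tool_rot": TCP orientation; "ft_force": force on the tool from outside, world axes, zero at the start; "moment": the same for the moment, N m; "grip_width": finger opening in m.
Only numpy, scipy, OpenCV 4.12 (cv2) and the standard library are available. Lean on these libraries where they do the work, as an engineer would, in place of code of your own. Each camera call takes 0.05 s, during which the arm holds its last target.

TASK

The things for the next microscope session were carried over in one stack. Take it apart from the top, one thing at a time, and set each thing upright in the middle of the stand made for it: the jar on the small round stand, the cover-glass box on the square stand, the dish on the large round stand and the slide box on the long stand, with the two boxes turned square to their stands (the slide box lengthwise). Set things down without dropping them, keep the dish level, and leave the loose eyepiece standing where it is.

Things in the scene. Friction and masses are not known exactly. Their poses are not given: they have to be found in the camera images.
- jar_mid (a point): Small amber jar with a white cap, top of the stack: upright cylinder, cap 28 mm across, body 25 mm across, 34 mm tall (the cap is the upper 12 mm). Point: its centre, half-way up (17 mm above its underside). z up. About 50 g.
- coverbox_mid (a point): Square white closed box for cover glasses with a dark seam line, second from the top (it carries the jar): 42 x 42 mm, 24 mm tall. Point: its centre, half-way up (12 mm above its underside). x and y square to its sides, z up. About 60 g.
- dish_mid (a point): Round closed culture dish of milky clear plastic, third from the top (it carries the cover-glass box): lid 54 mm across, the lower 10 mm is 51 mm across, 20 mm tall. Point: its centre, half-way up (10 mm above its underside). z up. About 50 g.
- slidebox_mid (a point): Flat rectangular grey closed box for microscope slides with a dark seam line, bottom of the stack (it carries the dish and lies loose on the carrying plate): 92 mm along its x, 60 mm along its y, 28 mm tall. Point: its centre, half-way up (14 mm above its underside). z up. Either end may point either way. About 130 g.
- carrier_top (a point): Fixed white carrying plate under the stack, 124 mm along x, 96 mm along y, 8 mm thick, flat. Point: centre of its top face, 8 mm above the bench.
- small_round_stand_top (a point): Fixed round aluminium stand with a black rubber pad, 54 mm across, flat top 12 mm above the bench, no rim: place for the jar. Point: centre of its top face. z up.
- square_stand_top (a point): Fixed square aluminium stand with a black rubber pad, 70 x 70 mm, flat top 12 mm above the bench, no rim: place for the cover-glass box. Point: centre of its top face; x and y square to its sides, z up.
- big_round_stand_top (a point): Fixed round aluminium stand with a black rubber pad, 84 mm across, flat top 12 mm above the bench, no rim: place for the dish. Point: centre of its top face. z up.
- long_stand_top (a point): Fixed rectangular aluminium stand with a black rubber pad, 116 mm along its x, 84 mm along its y, flat top 12 mm above the bench, no rim: place for the slide box, whose length goes along the stand's x (either end first). Point: centre of its top face. z up.
- eyepiece_mid (a point): Loose microscope eyepiece standing upright on the bench, to be left alone: steel barrel 23 mm across below, black head 33 mm across above, 42 mm tall. Point: its centre, half-way up (21 mm above the bench). Other low loose or fixed bystanders (a pen, forceps, a timer 18 mm high, a lens case 57 mm high) lie between and beside the stands.
Things that resemble listed ones, but are neither listed nor needed, are in the scene too. Leave any brown or pink look-alike of the part that bears coverbox_mid alone.

How it is judged:
By the outcome, as a careful person would: the job done as asked, in the order asked, and still so for the second after the job is handed in, with the robot touching nothing.
It also fails if it takes over 109 s, if anything falls off the work surface, if the arm or the gripper's body presses on something with over 40 N, if the wrist force passes 120 N, or if a joint passes its speed limit or range.

## Working session

There is one attempt and no reset: what is moved stays moved. The work goes in short steps, Python scripts to look and compute and a tool call to move; the robot and the scene stay as the last step left them, time stands still between calls to the robot, and variables do not carry over. Pictures are saved under pics/ and viewed, and the job is handed in when it is done.

Besides the shell and the picture viewer there is one more tool, called after ">>>" as a command line: name --argument value ..., lists and objects as JSON in quotes. drive_tool: Moves the arm, as the interface text tells. Its arguments: {"type":"object","properties":{"plan":{"type":"array","items":{"type":"object","properties":{"offset":{"type":"array","items":{"type":"number"}},"delta_rot":{"type":"array","items":{"type":"number"}},"jaw":{"type":"number"}}}},"squeeze":{"type":"number"}},"required":["plan"]}

```bash
ls; mkdir -p pics
python3 - <<'E'
from rig import *
import cv2
print(get_obs())
for n in ["scene","side","wrist"]:
    im=camera(n); cv2.imwrite(f"pics/{n}0.png",im[:,:,::-1]); print(n,calibration(n))
E
```

```text
pics
{'time': 0.0, 'q': array([-1.48348761e+00,  5.28467729e-01,  1.43389094e+00, -1.04669108e-05,
        1.18140277e+00, -1.78522419e-01]), 'joint_velocities': array([ 1.46285150e-03, -1.28729531e-03,  2.27984502e-04,  9.54126809e-04,
        5.40011794e-05,  5.88345623e-04]), 'joint_torque': array([-6.30004033e-04, -4.40043712e+01, -1.76593530e+01,  6.32363674e-02,
        5.82431629e-02, -1.59167607e-04]), 'position': array([ 0.16414188, -0.60230421,  0.2215743 ]), 'tool_rot': array([ 7.94579655e-01, -6.07158954e-01, -7.34598789e-04, -7.97678384e-04]), 'ft_force': array([0.7108775 , 0.31473621, 0.13945137]), 'moment': array([ 0.05205298, -0.0005824 , -0.02626082]), 'grip_width': 0.08729865336831877}
scene {'K': array([[442.57404525,   0.        , 327.47190352],
       [  0.        , 442.57404525, 194.87904097],
       [  0.        ,   0.        ,   1.        ]]), 'pose': array([[ 0.54231771,  0.52634856, -0.6548654 ,  1.21454059],
       [ 0.84009681, -0.35024908,  0.41420157, -0.39102667],
       [-0.0113516 , -0.77477918, -0.63213002,  0.68895123],
       [ 0.        ,  0.     
[... 282 characters left out ...]
348883, -0.50509331,  0.85993031, -0.76021601],
       [-0.02019662, -0.86133126, -0.50764216,  0.53173319],
       [ 0.        ,  0.        ,  0.        ,  1.        ]])}
wrist {'K': array([[303.68515498,   0.        , 317.70093765],
       [  0.        , 303.68515498, 200.18234522],
       [  0.        ,   0.        ,   1.        ]]), 'tool_from_camera': array([[ 9.99999777e-01, -4.99287156e-04,  4.42636109e-04,
        -3.72442323e-04],
       [ 3.42976808e-04,  9.53665060e-01,  3.00870131e-01,
        -8.30089576e-02],
       [-5.72347183e-04, -3.00869912e-01,  9.53665019e-01,
        -1.61542890e-01],
       [ 0.00000000e+00,  0.00000000e+00,  0.00000000e+00,
         1.00000000e+00]])}
```

View pics/scene0.png

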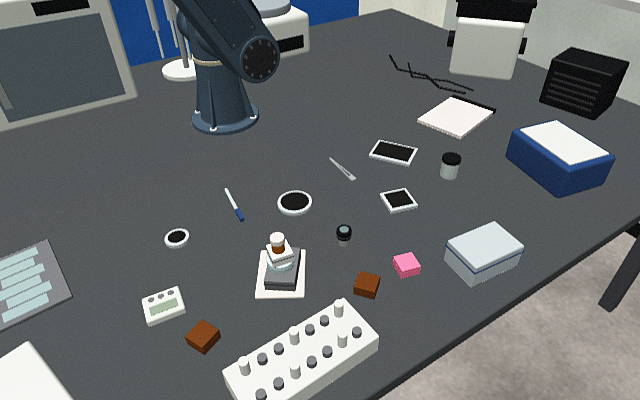

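View pics/side0.png

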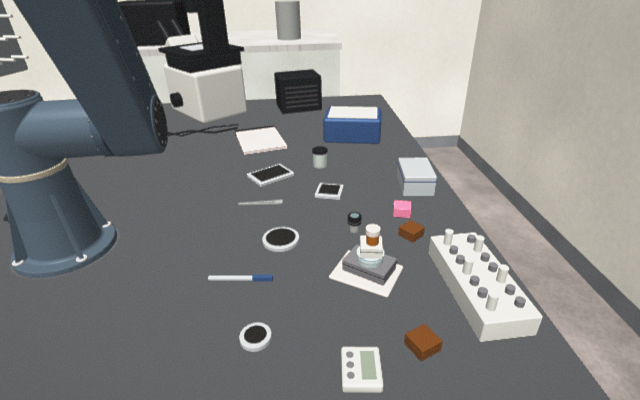

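View pics/wrist0.png

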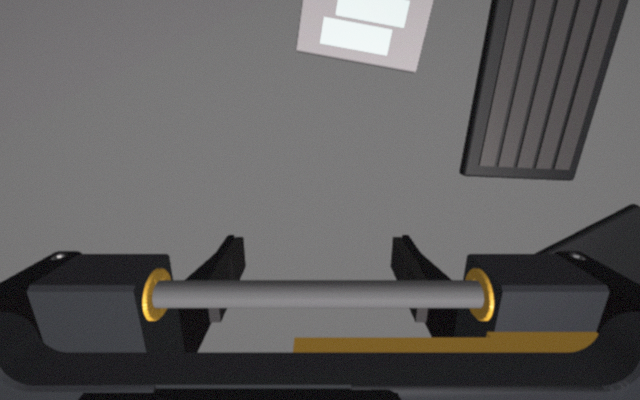

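```bash
cat > h.py <<'E'
from rig import *
import numpy as np, cv2
from scipy.spatial.transform import Rotation as R
def campose(name,obs=None):
    c=calibration(name)
    if name!="wrist": return c["K"],c["pose"]
    T=np.eye(4);T[:3,:3]=R.from_quat(obs["tool_rot"]).as_matrix();T[:3,3]=obs["position"]
    return c["K"],T@c["tool_from_camera"]
def onplane(K,P,px,z):
    px=np.atleast_2d(np.asarray(px,float))
    d=np.c_[(px[:,0]-K[0,2])/K[0,0],(px[:,1]-K[1,2])/K[1,1],np.ones(len(px))]@P[:3,:3].T
    o=P[:3,3]; t=(z-o[2])/d[:,2]
    return (o+t[:,None]*d)
def proj(K,P,pts):
    pts=np.atleast_2d(np.asarray(pts,float)); c=(pts-P[:3,3])@P[:3,:3]
    return np.c_[K[0,0]*c[:,0]/c[:,2]+K[0,2],K[1,1]*c[:,1]/c[:,2]+K[1,2]]
def circ(p):
    A=np.c_[2*p[:,:2],np.ones(len(p))]; s=np.linalg.lstsq(A,(p[:,:2]**2).sum(1),rcond=None)[0]
    return s[:2],np.sqrt(s[2]+s[0]**2+s[1]**2)
def local(obs,target):
    """offset in tool axes cm from current pose to a world TCP target"""
    Rm=R.from_quat(obs["tool_rot"]).as_matrix()
    return 100*Rm.T@(np.asarray(target)-obs["position"])
def crop(im,x0,y0,x1,y1,s,fn):
    cv2.imwrite(fn,cv2.resize(im[y0:y1,x0:x1,::-1],None,fx=s,fy=s,interpolation=cv2.INTER_CUBIC))
E
python3 - <<'E'
import cv2
a=cv2.imread("pics/scene0.png");b=cv2.imread("pics/side0.png")
cv2.imwrite("pics/sc_crop.png",cv2.resize(a[120:300,150:470],None,fx=2.5,fy=2.5,interpolation=cv2.INTER_CUBIC))
cv2.imwrite("pics/si_crop.png",cv2.resize(b[140:370,200:460],None,fx=2.6,fy=2.6,interpolation=cv2.INTER_CUBIC))
E
```

```text
(no output)
```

View pics/sc_crop.png

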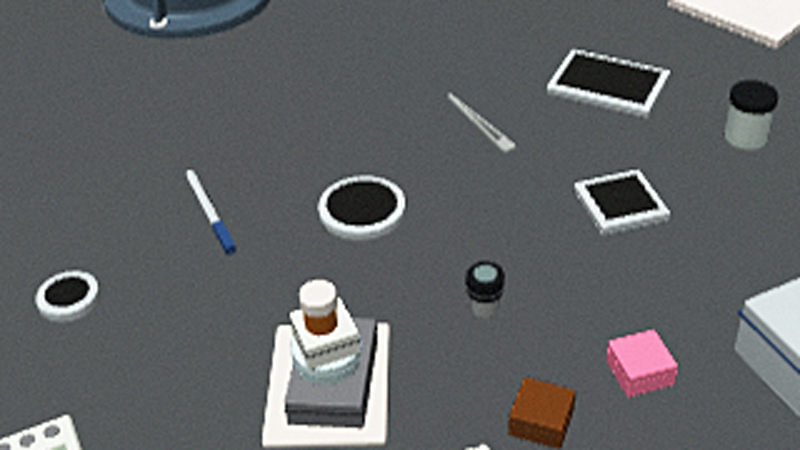

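View pics/si_crop.png

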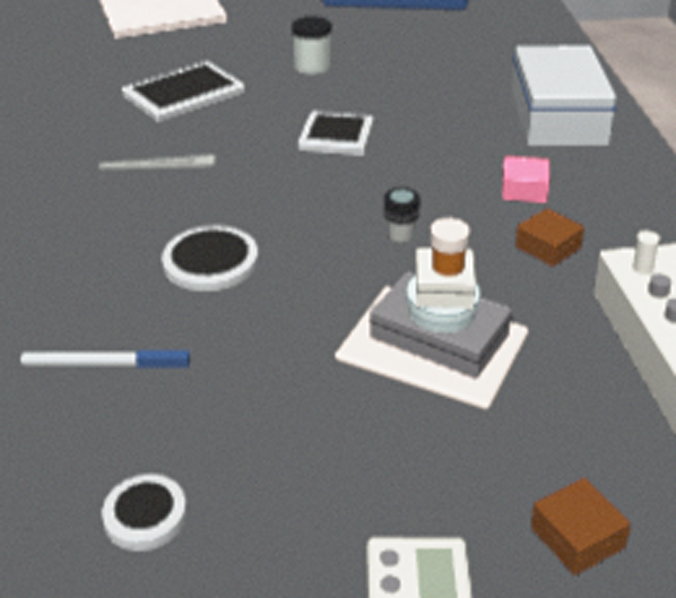

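```bash
cat > stands.py <<'E'
from h import *
seeds={"scene":{"small":(177,238),"big":(295,202),"square":(398,200),"long":(393,152)},
"side":{"small":(255,335),"big":(281,239),"square":(329,190),"long":(270,174)}}
for n in ["scene","side"]:
    im=cv2.imread(f"pics/{n}0.png"); g=im.max(2)
    K,P=campose(n); S=4
    g=cv2.resize(g,None,fx=S,fy=S,interpolation=cv2.INTER_CUBIC)
    m=(g<48).astype(np.uint8)
    nl,lab,st,ce=cv2.connectedComponentsWithStats(m)
    for k,(x,y) in seeds[n].items():
        l=lab[y*S+2,x*S+2]
        cs,_=cv2.findContours((lab==l).astype(np.uint8),cv2.RETR_EXTERNAL,cv2.CHAIN_APPROX_NONE)
        c=max(cs,key=len)[:,0,:]; px=(c+0.5)/S-0.5
        w=onplane(K,P,px,0.012)[:,:2]
        if k in("small","big"):
            print(n,k,l,[np.round(v,4) for v in circ(w)])
        else:
            r=cv2.minAreaRect((w*1000).astype(np.float32)); 
            print(n,k,l,r, (cv2.moments((w*1000).astype(np.float32))["m10"]/cv2.moments((w*1000).astype(np.float32))["m00"]))
E
python3 stands.py
```

```text
scene small 252 [array([ 0.4501, -0.2997]), np.float64(0.017)]
scene big 245 [array([ 0.4879, -0.0253]), np.float64(0.0317)]
scene square 244 ((617.5840454101562, 186.26126098632812), (53.162437438964844, 50.746826171875), 74.90623474121094) 617.7933803307608
scene long 240 ((452.21649169921875, 306.4688415527344), (98.08541870117188, 64.81108856201172), 32.769187927246094) 452.1316119806175
side small 0 [array([-0.7714,  4.9941]), np.float64(4.9041)]
side big 0 [array([-0.7714,  4.9941]), np.float64(4.9041)]
side square 0 ((-2171.12841796875, 5066.59375), (8230.625, 14617.4326171875), 66.7331771850586) -32.70551611296618
side long 0 ((-2171.12841796875, 5066.59375), (8230.625, 14617.4326171875), 66.7331771850586) -32.70551611296618
```

```bash
python3 - <<'E'
import cv2
for n,pts in {"scene":[(177,238),(295,202),(398,200),(393,152),(150,200)],"side":[(255,335),(281,239),(329,190),(270,174),(300,310)]}.items():
    im=cv2.imread(f"pics/{n}0.png")
    print(n,[im[y,x].tolist() for x,y in pts])
E
sed -i 's/m=(g<48)/m=(g<(45 if n=="scene" else 55))/' stands.py; python3 stands.py
```

```text
scene [[30, 29, 32], [24, 28, 26], [26, 27, 26], [31, 31, 32], [92, 93, 87]]
side [[49, 50, 53], [49, 50, 51], [44, 46, 48], [46, 48, 49], [103, 104, 102]]
scene small 140 [array([ 0.4501, -0.2997]), np.float64(0.017)]
scene big 129 [array([ 0.4879, -0.0254]), np.float64(0.0317)]
scene square 128 ((617.6776733398438, 186.23599243164062), (53.162437438964844, 50.55278015136719), 74.90623474121094) 617.7756286117243
scene long 126 ((452.2397155761719, 306.416259765625), (97.64840698242188, 64.69853210449219), 32.768558502197266) 452.12621205855174
side small 114 [array([ 0.4497, -0.3013]), np.float64(0.0165)]
side big 111 [array([ 0.4872, -0.0267]), np.float64(0.0296)]
side square 104 ((617.6328125, 185.580078125), (41.81911087036133, 48.552486419677734), 76.09901428222656) 617.4754165035944
side long 98 ((450.8100280761719, 306.4950256347656), (91.06365966796875, 55.09489822387695), 32.81201171875) 450.97606643914077
```

Run:
```python
from h import *
for n,pts in {"scene":dict(jarcap=(277,237),lens=(451,158),eyeb=(343,245),timer=(163,305),eyet=(344,230)),"side":dict(jarcap=(373,230),lens=(320,151),eyeb=(354,231),eyet=(354,217),timer=(362,368))}.items():
    K,P=campose(n)
    for k,z in dict(jarcap=.114,lens=.057,eyeb=.0,eyet=.042,timer=.018).items(): print(n,k,np.round(onplane(K,P,pts[k],z)[0],4))
```

```text
scene jarcap [ 0.6706 -0.1584  0.114 ]
scene lens [0.6085 0.3595 0.057 ]
scene eyeb [ 0.6634 -0.0046  0.    ]
scene eyet [ 0.6619 -0.0016  0.042 ]
scene timer [ 0.6215 -0.3789  0.018 ]
side jarcap [ 0.6686 -0.1677  0.114 ]
side lens [0.6048 0.3444 0.057 ]
side eyeb [ 0.6592 -0.0056  0.    ]
side eyet [ 0.6577 -0.0097  0.042 ]
side timer [ 0.6155 -0.3859  0.018 ]
```

Run:
```python
from h import *
o=get_obs();print(local(o,[0.665,-0.162,0.215]))
```

```text
[-29.34054438 -59.89679511   0.74285183]
```

>>> drive_tool --plan '[{"offset": [-1, -2, 0], "delta_rot": [0, 0, 0], "jaw": 8.7}, {"offset": [-2.7, -5.5, 0], "delta_rot": [0, 0, 0], "jaw": 8.7}, {"offset": [-4.5, -9, 0], "delta_rot": [0, 0, 0], "jaw": 8.7}, {"offset": [-6.2, -12.6, 0], "delta_rot": [0, 0, 0], "jaw": 8.7}, {"offset": [-8, -16.2, 0], "delta_rot": [0, 0, 0], "jaw": 8.7}, {"offset": [-9.7, -19.8, 0], "delta_rot": [0, 0, 0], "jaw": 8.7}, {"offset": [-11.5, -23.4, 0], "delta_rot": [0, 0, 0], "jaw": 8.7}, {"offset": [-13.3, -27, 0], "delta_rot": [0, 0, 0], "jaw": 8.7}]'

```text
time: 0.82
position: [0.3908, -0.4022, 0.2224]
tool_rot: [0.794, -0.607, -0.0, -0.0]
ft_force: [1.2, -0.3, 0.0]
grip_width: 0.0871
```

>>> drive_tool --plan '[{"offset": [-1.8, -3.6, 0], "delta_rot": [0, 0, 0], "jaw": 8.7}, {"offset": [-3.6, -7.2, 0], "delta_rot": [0, 0, 0], "jaw": 8.7}, {"offset": [-5.4, -10.8, 0], "delta_rot": [0, 0, 0], "jaw": 8.7}, {"offset": [-7.2, -14.4, 0], "delta_rot": [0, 0, 0], "jaw": 8.7}, {"offset": [-9, -18, 0], "delta_rot": [0, 0, 0], "jaw": 8.7}, {"offset": [-10.8, -21.8, 0], "delta_rot": [0, 0, 0], "jaw": 8.7}, {"offset": [-12.5, -25.5, 0.3], "delta_rot": [0, 0, 0], "jaw": 8.7}, {"offset": [-14.2, -29.2, 0.6], "delta_rot": [0, 0, 0], "jaw": 8.7}]'

```text
time: 1.48
position: [0.6355, -0.1883, 0.2164]
tool_rot: [0.795, -0.607, -0.0, 0.0]
ft_force: [0.9, -0.5, 0.1]
grip_width: 0.0871
```

Run:
```python
from h import *
camera("wrist")
o=get_obs(); im=camera("wrist"); print(o["position"],o["tool_rot"],np.abs(o["joint_velocities"]).max())
np.savez("w1.npz",im=im,p=o["position"],q=o["tool_rot"])
crop(im,160,40,480,280,2.5,"pics/w1.png")
```

```text
[ 0.64122146 -0.18245153  0.21567452] [ 0.79603777 -0.60523548  0.00123347 -0.00351582] 0.12990494119994225
```

View pics/w1.png

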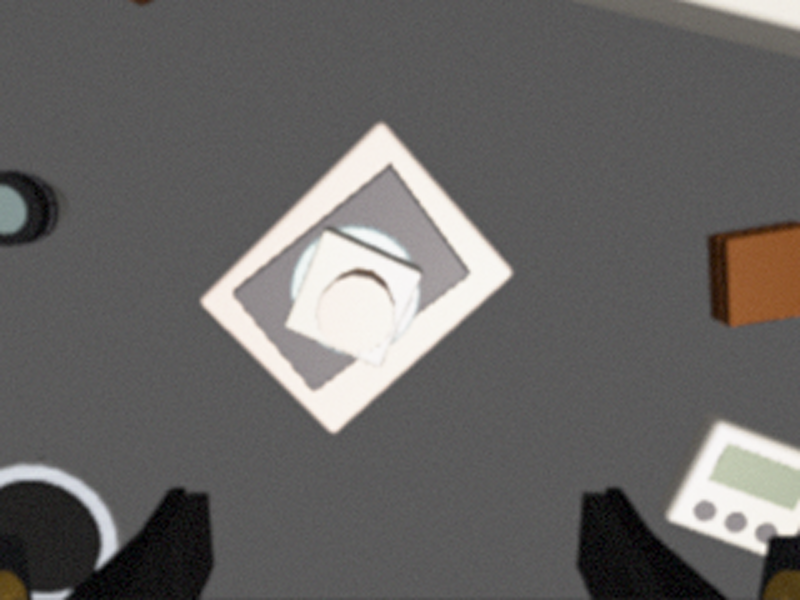

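Run:
```python
from h import *
d=np.load("w1.npz"); o=dict(position=d["p"],tool_rot=d["q"]); K,P=campose("wrist",o)
im=d["im"]
f=lambda p:np.array(p,float)/2.5+[160,40]
def rect(n,pts,z):
    w=onplane(K,P,f(pts),z)[:,:2]*1000
    e=[np.linalg.norm(w[i]-w[(i+1)%4]) for i in range(4)]
    a=[np.degrees(np.arctan2(*(w[(i+1)%4]-w[i])[::-1])) for i in range(4)]
    print(n,w.mean(0).round(1),np.round(e,1),np.round(a,1))
print("jar",onplane(K,P,f([[355,312]]),.114))
rect("cover",[(326,228),(421,268),(383,364),(287,325)],.080)
rect("slide",[(392,165),(469,271),(315,390),(235,291)],.036)
rect("carrier",[(380,122),(512,271),(333,433),(202,300)],.008)
print("dish", onplane(K,P,f([[356,289]]),.056))
# hough for cap
g=cv2.cvtColor(im,cv2.COLOR_RGB2GRAY)[90:210,240:360]; g=cv2.resize(g,None,fx=4,fy=4,interpolation=cv2.INTER_CUBIC)
c=cv2.HoughCircles(cv2.GaussianBlur(g,(0,0),3),cv2.HOUGH_GRADIENT,1,40,param1=60,param2=10,minRadius=56,maxRadius=74)
for x,y,r in c[0][:4]:
    p=[240+x/4,90+y/4]; print(p,r/4,onplane(K,P,p,.114))
```

```text
jar [[ 0.66937232 -0.15985158  0.114     ]]
cover [ 668.4 -158. ] [39.6 41.4 41.4 41.2] [-97.1 174.3  82.7  -8.1]
slide [ 667.3 -154.7] [56.9 89.8 58.  89.3] [-127.3  143.7   52.2  -37.1]
carrier [ 661.3 -156.6] [ 92.9 121.6  93.2 120. ] [-121.4  148.7   57.7  -31.4]
dish [[ 0.66787231 -0.15761634  0.056     ]]
[np.float32(303.125), np.float32(161.875)] 14.275 [[ 0.67213721 -0.16014774  0.114     ]]
[np.float32(295.875), np.float32(151.375)] 17.8 [[ 0.67932008 -0.15177474  0.114     ]]
[np.float32(305.375), np.float32(119.625)] 17.5 [[ 0.70723821 -0.15290701  0.114     ]]
[np.float32(320.875), np.float32(124.125)] 17.775 [[ 0.70718063 -0.16645054  0.114     ]]
```

Run:
```python
from h import *
o=get_obs(); print(o["position"])
q0=np.array([ 7.94579655e-01, -6.07158954e-01,0,0]);M=R.from_quat(q0).as_matrix()
c=np.array([0.164,-0.603,0.223])+M@np.array([-.275,-.562,.006]); print(c)
print(M.T@(np.array([.6695,-.160,.19])-c)*100)
```

```text
[ 0.63798404 -0.18505836  0.21551929]
[ 0.63401221 -0.19001389  0.217     ]
[-1.96364295 -4.21263315  2.7       ]
```

>>> drive_tool --plan '[{"offset": [-0.6, -1.4, 0.8], "delta_rot": [0, 0, 6], "jaw": 6}, {"offset": [-1.3, -2.8, 1.6], "delta_rot": [0, 0, 12], "jaw": 6}, {"offset": [-2, -4.2, 2.7], "delta_rot": [0, 0, 18], "jaw": 6}, {"offset": [-2, -4.2, 2.7], "delta_rot": [0, 0, 22.7], "jaw": 6}, {"offset": [-2, -4.2, 2.7], "delta_rot": [0, 0, 22.7], "jaw": 6}, {"offset": [-2, -4.2, 2.7], "delta_rot": [0, 0, 22.7], "jaw": 6}, {"offset": [-2, -4.2, 2.7], "delta_rot": [0, 0, 22.7], "jaw": 6}, {"offset": [-2, -4.2, 2.7], "delta_rot": [0, 0, 22.7], "jaw": 6}]'

```text
time: 2.25
position: [0.6692, -0.1605, 0.1901]
tool_rot: [-0.66, 0.752, -0.0, 0.0]
ft_force: [-0.4, 0.3, -0.3]
grip_width: 0.0605
```

```bash
cat >> h.py <<'E'
def snap(tag,x0=160,y0=40,x1=480,y1=280,s=2.5):
    o=get_obs(); im=camera("wrist")
    M=R.from_quat(o["tool_rot"]).as_matrix()
    print("t",round(o["time"],2),"pos",o["position"].round(4),"yaw",round(np.degrees(np.arctan2(M[1,0],M[0,0])),2),"tilt",M[:2,2].round(4),"F",o["ft_force"].round(1),"w",round(o["grip_width"],4),"v",np.abs(o["joint_velocities"]).max().round(3))
    np.savez(tag+".npz",im=im,p=o["position"],q=o["tool_rot"])
    crop(im,x0,y0,x1,y1,s,f"pics/{tag}.png")
    return o,im
def load(tag):
    d=np.load(tag+".npz"); o=dict(position=d["p"],tool_rot=d["q"]); K,P=campose("wrist",o); return d["im"],K,P
E
python3 -c "
from h import *
snap('w2')"
```

```text
t 2.25 pos [ 0.6692 -0.1605  0.1901] yaw -97.46 tilt [ 0.0005 -0.0004] F [-0.4  0.3 -0.3] w 0.0605 v 0.006
```

View pics/w2.png

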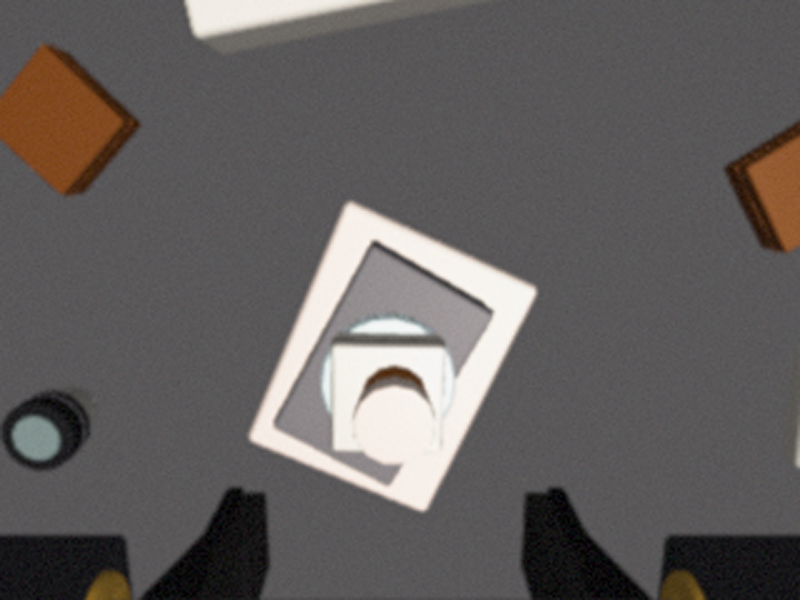

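Run:
```python
from h import *
im,K,P=load("w2")
f=lambda p:np.array(p,float)/2.5+[160,40]
print("jar",onplane(K,P,f([[395,424]]),.114), onplane(K,P,f([[356,424]]),.114)-onplane(K,P,f([[435,424]]),.114))
w=onplane(K,P,f([(332,344),(446,346),(441,453),(332,450)]),.08); print(w.round(4),w.mean(0))
```

```text
jar [[ 0.66906385 -0.16057783  0.114     ]] [[ 3.41319236e-03  2.59567282e-02 -5.55111512e-17]]
[[ 0.6911 -0.1402  0.08  ]
 [ 0.6849 -0.1816  0.08  ]
 [ 0.6433 -0.1751  0.08  ]
 [ 0.65   -0.1338  0.08  ]] [ 0.66731573 -0.15766929  0.08      ]
```

>>> drive_tool --plan '[{"offset": [0, 0, 1.5], "delta_rot": [0, 0, 0], "jaw": 5}, {"offset": [0, 0, 4], "delta_rot": [0, 0, 0], "jaw": 5}, {"offset": [0, 0, 7], "delta_rot": [0, 0, 0], "jaw": 5}, {"offset": [0, 0, 9], "delta_rot": [0, 0, 0], "jaw": 5}, {"offset": [0, 0, 10.2], "delta_rot": [0, 0, 0], "jaw": 5}, {"offset": [0, 0, 10.2], "delta_rot": [0, 0, 0], "jaw": 5}, {"offset": [0, 0, 10.2], "delta_rot": [0, 0, 0], "jaw": 3.4}, {"offset": [0, 0, 10.2], "delta_rot": [0, 0, 0], "jaw": 2.6}]' --squeeze 12

```text
time: 2.97
position: [0.6707, -0.1604, 0.0892]
tool_rot: [-0.66, 0.752, -0.001, 0.001]
ft_force: [-0.6, 0.1, 0.2]
grip_width: 0.0429
```

>>> drive_tool --plan '[{"offset": [0, 0, 0], "delta_rot": [0, 0, 0], "jaw": 2.4}, {"offset": [0, 0, 0], "delta_rot": [0, 0, 0], "jaw": 2.2}, {"offset": [0, 0, 0], "delta_rot": [0, 0, 0], "jaw": 2}, {"offset": [0, 0, 0], "delta_rot": [0, 0, 0], "jaw": 2}, {"offset": [0, 0, 0], "delta_rot": [0, 0, 0], "jaw": 2}, {"offset": [0, 0, -0.5], "delta_rot": [0, 0, 0], "jaw": 2}, {"offset": [0, 0, -2], "delta_rot": [0, 0, 0], "jaw": 2}, {"offset": [0, 0, -4], "delta_rot": [0, 0, 0], "jaw": 2}]'

```text
time: 3.63
position: [0.6675, -0.1589, 0.1256]
tool_rot: [-0.66, 0.752, 0.003, -0.001]
ft_force: [-0.6, -0.5, -1.1]
grip_width: 0.0275
```

```bash
python3 -c "
from h import *
snap('w3',120,40,520,340,2)"
```

```text
t 3.63 pos [ 0.6675 -0.1589  0.1256] yaw -97.47 tilt [-0.0056  0.0024] F [-0.6 -0.5 -1.1] w 0.0275 v 0.447
```

View pics/w3.png

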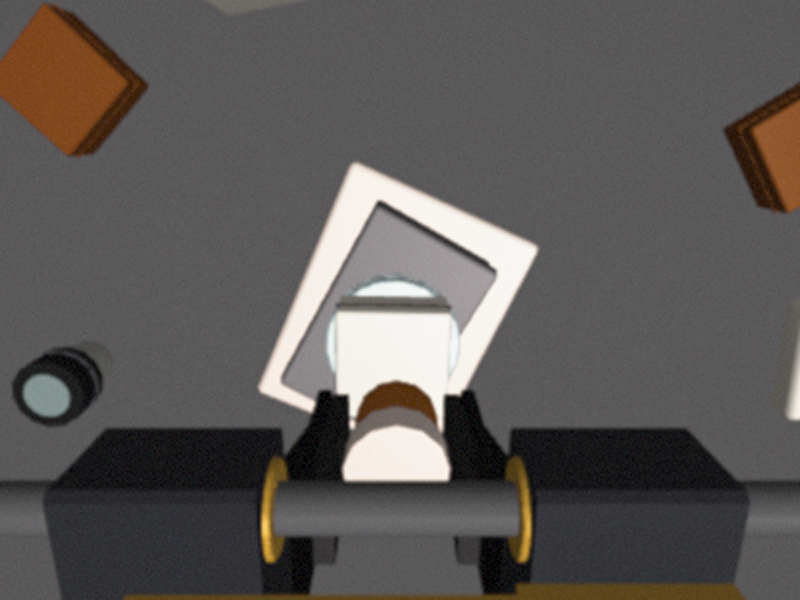

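>>> drive_tool --plan '[{"offset": [0.5, 0.7, -1], "delta_rot": [0, 0, 0], "jaw": 2}, {"offset": [2, 3, -2], "delta_rot": [0, 0, 0], "jaw": 2}, {"offset": [4, 6, -3], "delta_rot": [0, 0, 0], "jaw": 2}, {"offset": [6, 9, -3], "delta_rot": [0, 0, 0], "jaw": 2}, {"offset": [8, 12, -3], "delta_rot": [0, 0, 0], "jaw": 2}, {"offset": [10, 15, -3], "delta_rot": [0, 0, 0], "jaw": 2}, {"offset": [12, 18, -3], "delta_rot": [0, 0, 0], "jaw": 2}, {"offset": [14, 21, -3], "delta_rot": [0, 0, 0], "jaw": 2}]'

```text
time: 4.35
position: [0.4404, -0.2711, 0.1571]
tool_rot: [-0.66, 0.752, 0.001, -0.0]
ft_force: [-0.1, -1.1, -0.3]
grip_width: 0.0273
```

>>> drive_tool --plan '[{"offset": [1.5, 2, 0], "delta_rot": [0, 0, 0], "jaw": 2}, {"offset": [2.4, 3.4, 0], "delta_rot": [0, 0, 0], "jaw": 2}, {"offset": [2.7, 4, 0], "delta_rot": [0, 0, 0], "jaw": 2}, {"offset": [2.7, 4, 0], "delta_rot": [0, 0, 0], "jaw": 2}, {"offset": [2.7, 4, 0], "delta_rot": [0, 0, 0], "jaw": 2}, {"offset": [2.7, 4, 0], "delta_rot": [0, 0, 0], "jaw": 2}, {"offset": [2.7, 4, 0], "delta_rot": [0, 0, 0], "jaw": 2}, {"offset": [2.7, 4, 0], "delta_rot": [0, 0, 0], "jaw": 2}]'

```text
time: 5.02
position: [0.4007, -0.2923, 0.1575]
tool_rot: [-0.66, 0.751, -0.0, 0.0]
ft_force: [0.4, -0.2, -1.6]
grip_width: 0.0273
```

```bash
python3 -c "
from h import *
snap('w4',120,40,520,340,2)"
```

```text
t 5.02 pos [ 0.4007 -0.2923  0.1575] yaw -97.38 tilt [ 0.0002 -0.    ] F [ 0.4 -0.2 -1.6] w 0.0273 v 0.004
```

View pics/w4.png

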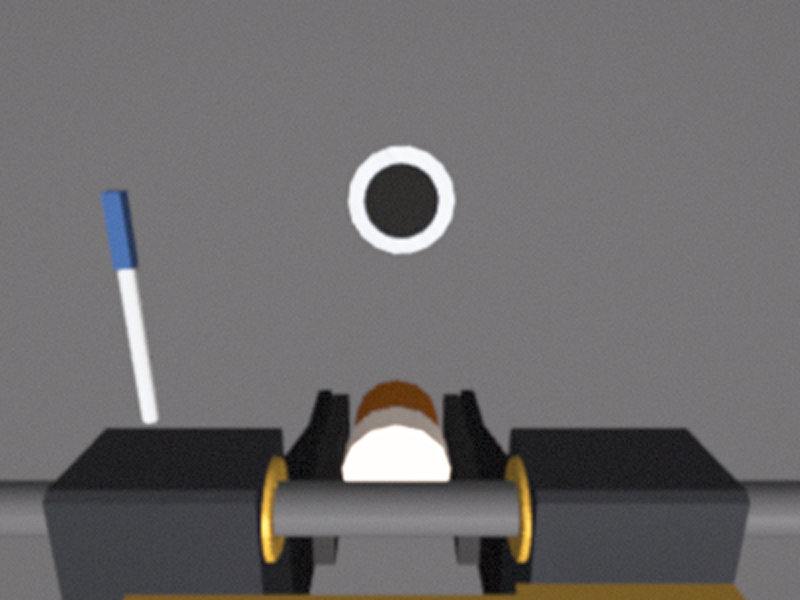

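```bash
cat >> h.py <<'E'
def blob(im,K,P,seed,lo,hi,z,S=4):
    """contour (world mm at plane z) of the connected region with max-channel in [lo,hi] holding seed"""
    g=cv2.resize(im.max(2),None,fx=S,fy=S,interpolation=cv2.INTER_CUBIC)
    m=((g>=lo)&(g<=hi)).astype(np.uint8); n,lab=cv2.connectedComponents(m)
    l=lab[int(seed[1]*S+2),int(seed[0]*S+2)]; assert l
    cs,_=cv2.findContours((lab==l).astype(np.uint8),cv2.RETR_EXTERNAL,cv2.CHAIN_APPROX_NONE)
    px=(max(cs,key=len)[:,0,:]+.5)/S-.5
    return onplane(K,P,px,z)
def tooltarget(o,t):
    M=R.from_quat(o["tool_rot"]).as_matrix(); return (M.T@(np.asarray(t)-o["position"])*100).round(2)
E
python3 - <<'E'
from h import *
im,K,P=load("w4");o=get_obs()
w=blob(im,K,P,(321,140),0,70,.012); c,r=circ(w); print(c,r)
w=blob(im,K,P,(297,140),180,255,.012); c2,r=circ(w); print(c2,r)
print(tooltarget(o,[*c2,.045]))
print(onplane(K,P,[120+397/2,40+470/2],.1575+.026))
E
```

```text
[ 0.44888407 -0.30096315] 0.017381770511531138
[ 0.4489674  -0.30101342] 0.02646690474255504
[ 0.24 -4.9  11.25]
[[ 0.40107291 -0.29249696  0.1835    ]]
```

>>> drive_tool --plan '[{"offset": [0.1, -1, 0.5], "delta_rot": [0, 0, 0], "jaw": 2}, {"offset": [0.2, -3, 2], "delta_rot": [0, 0, 0], "jaw": 2}, {"offset": [0.2, -4.5, 4.5], "delta_rot": [0, 0, 0], "jaw": 2}, {"offset": [0.2, -4.9, 7.5], "delta_rot": [0, 0, 0], "jaw": 2}, {"offset": [0.2, -4.9, 10.5], "delta_rot": [0, 0, 0], "jaw": 2}, {"offset": [0.2, -4.9, 12], "delta_rot": [0, 0, 0], "jaw": 2}, {"offset": [0.2, -4.9, 13], "delta_rot": [0, 0, 0], "jaw": 2}, {"offset": [0.2, -4.9, 13.4], "delta_rot": [0, 0, 0], "jaw": 2}]'

```text
time: 5.73
position: [0.4483, -0.3005, 0.0215]
tool_rot: [-0.66, 0.752, 0.001, -0.0]
ft_force: [0.7, 0.1, -1.2]
grip_width: 0.027
```

>>> drive_tool --plan '[{"offset": [0, 0, 0.1], "delta_rot": [0, 0, 0], "jaw": 2}, {"offset": [0, 0, 0.1], "delta_rot": [0, 0, 0], "jaw": 2}, {"offset": [0, 0, 0.2], "delta_rot": [0, 0, 0], "jaw": 2}, {"offset": [0, 0, 0.2], "delta_rot": [0, 0, 0], "jaw": 2}, {"offset": [0, 0, 0.2], "delta_rot": [0, 0, 0], "jaw": 2}, {"offset": [0, 0, 0.2], "delta_rot": [0, 0, 0], "jaw": 2}, {"offset": [0, 0, 0.2], "delta_rot": [0, 0, 0], "jaw": 2}, {"offset": [0, 0, 0.2], "delta_rot": [0, 0, 0], "jaw": 2}]'

```text
time: 6.4
position: [0.4483, -0.3013, 0.0219]
tool_rot: [-0.66, 0.752, -0.0, 0.0]
ft_force: [0.5, 0.4, -0.9]
grip_width: 0.027
```

>>> drive_tool --plan '[{"offset": [0, 0, 0.05], "delta_rot": [0, 0, 0], "jaw": 2}, {"offset": [0, 0, 0.1], "delta_rot": [0, 0, 0], "jaw": 2}, {"offset": [0, 0, 0.1], "delta_rot": [0, 0, 0], "jaw": 2}, {"offset": [0, 0, 0.15], "delta_rot": [0, 0, 0], "jaw": 2}, {"offset": [0, 0, 0.15], "delta_rot": [0, 0, 0], "jaw": 2}, {"offset": [0, 0, 0.15], "delta_rot": [0, 0, 0], "jaw": 2}, {"offset": [0, 0, 0.15], "delta_rot": [0, 0, 0], "jaw": 2}, {"offset": [0, 0, 0.15], "delta_rot": [0, 0, 0], "jaw": 2}]'

```text
time: 7.07
position: [0.4483, -0.3013, 0.021]
tool_rot: [-0.66, 0.752, -0.0, -0.0]
ft_force: [-1.0, 0.7, 8.5]
grip_width: 0.0274
```

>>> drive_tool --plan '[{"offset": [0, 0, 0], "delta_rot": [0, 0, 0], "jaw": 2.9}, {"offset": [0, 0, 0], "delta_rot": [0, 0, 0], "jaw": 3.4}, {"offset": [0, 0, 0], "delta_rot": [0, 0, 0], "jaw": 4.5}, {"offset": [0, 0, 0], "delta_rot": [0, 0, 0], "jaw": 4.5}, {"offset": [0, 0, -0.5], "delta_rot": [0, 0, 0], "jaw": 5}, {"offset": [0, 0, -3], "delta_rot": [0, 0, 0], "jaw": 6}, {"offset": [0, 0, -7], "delta_rot": [0, 0, 0], "jaw": 6}, {"offset": [0, 0, -11], "delta_rot": [0, 0, 0], "jaw": 6}]'

```text
time: 7.73
position: [0.4472, -0.3002, 0.1302]
tool_rot: [-0.659, 0.752, 0.002, -0.0]
ft_force: [0.7, -1.0, -0.3]
grip_width: 0.0577
```

```bash
python3 -c "
from h import *
o,im=snap('w5',120,40,520,340,2)
print(tooltarget(o,[.667,-.158,.19]))"
```

```text
t 7.73 pos [ 0.4472 -0.3002  0.1302] yaw -97.48 tilt [-0.0029  0.003 ] F [ 0.7 -1.  -0.3] w 0.0577 v 1.096
[-16.98 -19.92  -6.  ]
```

View pics/w5.png

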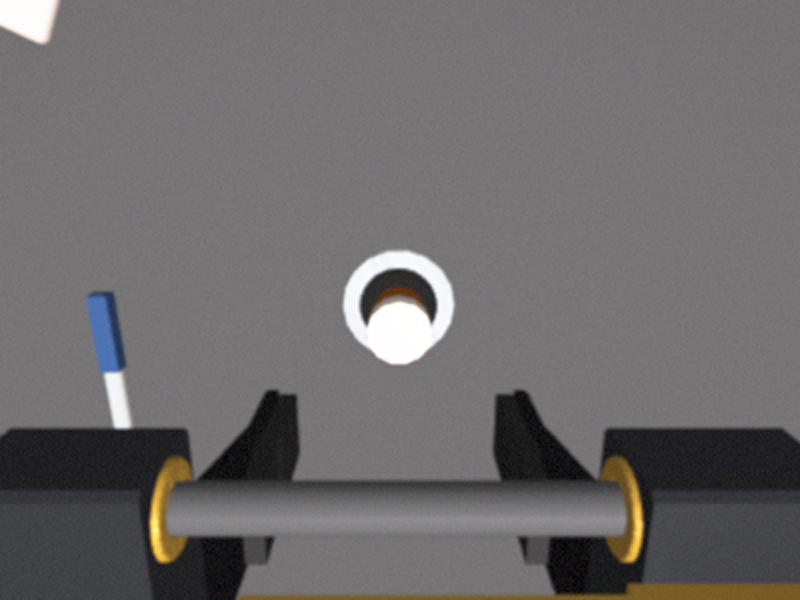

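Run:
```python
from h import *
im,K,P=load("w5")
f=lambda p:np.array(p,float)/2+[120,40]
print(onplane(K,P,f([399,333]),.046))
w=blob(im,K,P,f([352,300]),180,255,.012); print(circ(w))
w=onplane(K,P,f([[344,303],[453,303],[399,250],[365,350],[438,347],[360,263],[437,263]]),.012); print(circ(w))
```

```text
[[ 0.4465732  -0.30124597  0.046     ]]
(array([ 0.44834133, -0.30099368]), np.float64(0.027003848940951546))
(array([ 0.4482832 , -0.30148365]), np.float64(0.027367024133559847))
```

>>> drive_tool --plan '[{"offset": [-1, -1, -2], "delta_rot": [0, 0, 0], "jaw": 6.5}, {"offset": [-3.2, -3.8, -4], "delta_rot": [0, 0, 0], "jaw": 6.5}, {"offset": [-5.4, -6.4, -5.5], "delta_rot": [0, 0, 0], "jaw": 6.5}, {"offset": [-7.6, -9, -6], "delta_rot": [0, 0, 0], "jaw": 6.5}, {"offset": [-10, -11.8, -6], "delta_rot": [0, 0, 0], "jaw": 6.5}, {"offset": [-12.4, -14.6, -6], "delta_rot": [0, 0, 0], "jaw": 6.5}, {"offset": [-14.6, -17.2, -6], "delta_rot": [0, 0, 0], "jaw": 6.5}, {"offset": [-16, -18.8, -6], "delta_rot": [0, 0, 0], "jaw": 6.5}]'

```text
time: 8.45
position: [0.6581, -0.1645, 0.1901]
tool_rot: [-0.66, 0.751, -0.001, 0.001]
ft_force: [0.1, -0.2, -0.2]
grip_width: 0.0648
```

>>> drive_tool --plan '[{"offset": [-0.7, -0.9, 0], "delta_rot": [0, 0, 0], "jaw": 6.5}, {"offset": [-0.9, -1.1, 0], "delta_rot": [0, 0, 0], "jaw": 6.5}, {"offset": [-0.9, -1.1, 0], "delta_rot": [0, 0, 0], "jaw": 6.5}, {"offset": [-0.9, -1.1, 0], "delta_rot": [0, 0, 0], "jaw": 6.5}, {"offset": [-0.9, -1.1, 0], "delta_rot": [0, 0, 0], "jaw": 6.5}, {"offset": [-0.9, -1.1, 0], "delta_rot": [0, 0, 0], "jaw": 6.5}, {"offset": [-0.9, -1.1, 0], "delta_rot": [0, 0, 0], "jaw": 6.5}, {"offset": [-0.9, -1.1, 0], "delta_rot": [0, 0, 0], "jaw": 6.5}]'

```text
time: 9.12
position: [0.667, -0.1602, 0.1903]
tool_rot: [-0.659, 0.752, -0.0, -0.0]
ft_force: [0.4, -1.5, 0.1]
grip_width: 0.0648
```

```bash
python3 -c "
from h import *
o,im=snap('w6',220,100,420,250,4)"
```

```text
t 9.12 pos [ 0.667  -0.1602  0.1903] yaw -97.53 tilt [-0. -0.] F [ 0.4 -1.5  0.1] w 0.0648 v 0.006
```

View pics/w6.png

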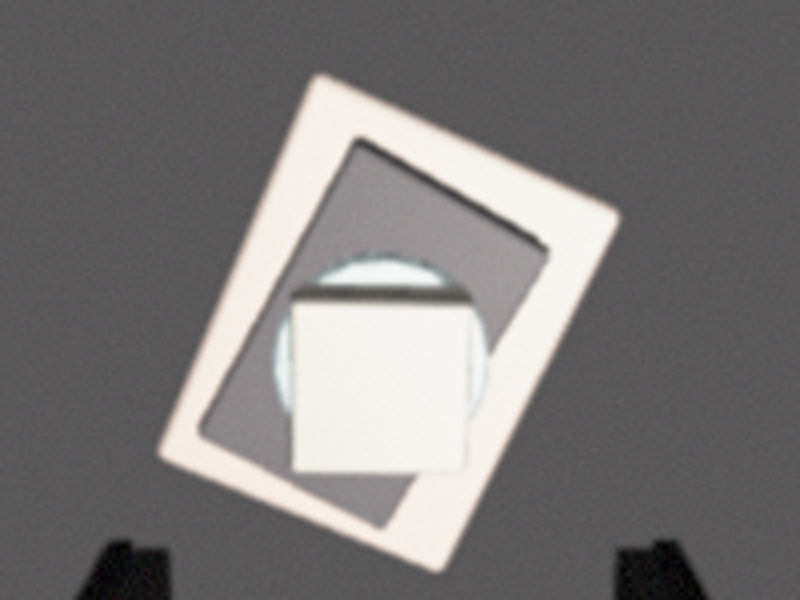

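Run:
```python
from h import *
im,K,P=load("w6");o=get_obs()
f=lambda p:np.array(p,float)/4+[220,100]
w=onplane(K,P,f([(291,300),(473,303),(466,473),(292,472)]),.08)*1000
print(w.round(1),w.mean(0)); 
for i in range(4):
    d=w[(i+1)%4]-w[i]; print(np.linalg.norm(d).round(1),np.degrees(np.arctan2(d[1],d[0])).round(1))
print(tooltarget(o,[*w.mean(0)[:2]/1000,.09]))
```

```text
[[ 691.2 -140.2   80. ]
 [ 685.  -181.3   80. ]
 [ 644.  -175.1   80. ]
 [ 649.7 -133.9   80. ]] [ 667.47455811 -157.60567361   80.        ]
41.6 -98.5
41.6 171.3
41.6 82.1
42.0 -8.6
[-0.24 -0.   10.02]
```

>>> drive_tool --plan '[{"offset": [-0.2, 0, 1.5], "delta_rot": [0, 0, 0.7], "jaw": 6.2}, {"offset": [-0.2, 0, 4.5], "delta_rot": [0, 0, 0.7], "jaw": 6.2}, {"offset": [-0.2, 0, 8], "delta_rot": [0, 0, 0.7], "jaw": 6}, {"offset": [-0.2, 0, 11], "delta_rot": [0, 0, 0.7], "jaw": 6}, {"offset": [-0.2, 0, 12.5], "delta_rot": [0, 0, 0.7], "jaw": 6}, {"offset": [-0.2, 0, 13.1], "delta_rot": [0, 0, 0.7], "jaw": 6}, {"offset": [-0.2, 0, 13.1], "delta_rot": [0, 0, 0.7], "jaw": 5.5}, {"offset": [-0.2, 0, 13.1], "delta_rot": [0, 0, 0.7], "jaw": 4.6}]'

```text
time: 9.83
position: [0.6685, -0.1579, 0.0598]
tool_rot: [-0.655, 0.756, -0.001, 0.0]
ft_force: [0.0, -0.4, 0.5]
grip_width: 0.0541
```

>>> drive_tool --plan '[{"offset": [0, 0, 0], "delta_rot": [0, 0, 0], "jaw": 4.3}, {"offset": [0, 0, 0], "delta_rot": [0, 0, 0], "jaw": 4.1}, {"offset": [0, 0, 0], "delta_rot": [0, 0, 0], "jaw": 3.8}, {"offset": [0, 0, 0], "delta_rot": [0, 0, 0], "jaw": 3.5}, {"offset": [0, 0, 0], "delta_rot": [0, 0, 0], "jaw": 3.5}, {"offset": [0, 0, -0.4], "delta_rot": [0, 0, 0], "jaw": 3.5}, {"offset": [0, 0, -2], "delta_rot": [0, 0, 0], "jaw": 3.5}, {"offset": [0, 0, -5], "delta_rot": [0, 0, 0], "jaw": 3.5}]'

```text
time: 10.5
position: [0.6644, -0.1562, 0.1054]
tool_rot: [-0.655, 0.756, 0.004, -0.002]
ft_force: [-1.2, -0.1, -0.5]
grip_width: 0.0417
```

```bash
python3 -c "
from h import *
o,im=snap('w7',120,40,520,340,2)
print(tooltarget(o,[.6176,.186,.16]))"
```

```text
t 10.5 pos [ 0.6644 -0.1562  0.1054] yaw -98.18 tilt [-0.0092  0.0037] F [-1.2 -0.1 -0.5] w 0.0417 v 0.67
[-33.22   9.55  -5.29]
```

View pics/w7.png

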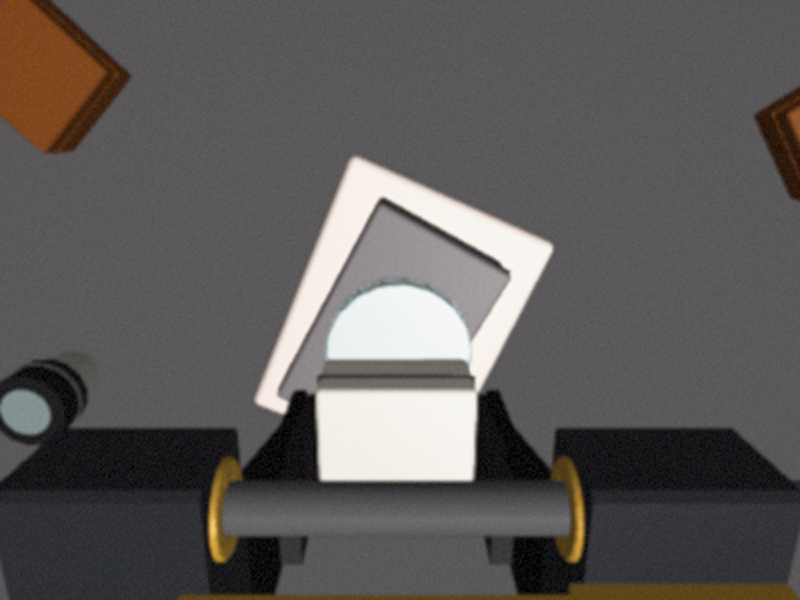

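>>> drive_tool --plan '[{"offset": [-0.5, 0.2, -1.5], "delta_rot": [0, 0, 0], "jaw": 3.5}, {"offset": [-2, 0.8, -3], "delta_rot": [0, 0, 0], "jaw": 3.5}, {"offset": [-4, 1.7, -4.5], "delta_rot": [0, 0, 0], "jaw": 3.5}, {"offset": [-6.8, 3, -5], "delta_rot": [0, 0, 0], "jaw": 3.5}, {"offset": [-9.6, 4.2, -5], "delta_rot": [0, 0, 0], "jaw": 3.5}, {"offset": [-12.4, 5.5, -5], "delta_rot": [0, 0, 0], "jaw": 3.5}, {"offset": [-15.2, 6.8, -5], "delta_rot": [0, 0, 0], "jaw": 3.5}, {"offset": [-18, 8, -5], "delta_rot": [0, 0, 0], "jaw": 3.5}]'

```text
time: 11.22
position: [0.6125, 0.0338, 0.159]
tool_rot: [-0.655, 0.756, 0.001, -0.001]
ft_force: [1.0, 0.3, -0.5]
grip_width: 0.042
```

>>> drive_tool --plan '[{"offset": [-2.8, 1.3, 0], "delta_rot": [0, 0, 1], "jaw": 3.5}, {"offset": [-5.6, 2.5, 0], "delta_rot": [0, 0, 2.5], "jaw": 3.5}, {"offset": [-8.4, 3.8, 0], "delta_rot": [0, 0, 4], "jaw": 3.5}, {"offset": [-11, 5, 0], "delta_rot": [0, 0, 5.5], "jaw": 3.5}, {"offset": [-13, 6, 0], "delta_rot": [0, 0, 6.8], "jaw": 3.5}, {"offset": [-14.6, 6.7, 0], "delta_rot": [0, 0, 6.8], "jaw": 3.5}, {"offset": [-15.3, 6.9, 0], "delta_rot": [0, 0, 6.8], "jaw": 3.5}, {"offset": [-15.3, 6.9, 0], "delta_rot": [0, 0, 6.8], "jaw": 3.5}]'

```text
time: 11.88
position: [0.5666, 0.195, 0.159]
tool_rot: [-0.61, 0.792, 0.0, -0.0]
ft_force: [-0.0, -0.8, -0.2]
grip_width: 0.042
```

>>> drive_tool --plan '[{"offset": [0, 0, 0], "delta_rot": [0, 0, 0], "jaw": 3.5}, {"offset": [0, 0, 0], "delta_rot": [0, 0, 0], "jaw": 3.5}, {"offset": [0, 0, 0], "delta_rot": [0, 0, 0], "jaw": 3.5}, {"offset": [0, 0, 0], "delta_rot": [0, 0, 0], "jaw": 3.5}, {"offset": [0, 0, 0], "delta_rot": [0, 0, 0], "jaw": 3.5}, {"offset": [0, 0, 0], "delta_rot": [0, 0, 0], "jaw": 3.5}, {"offset": [0, 0, 0], "delta_rot": [0, 0, 0], "jaw": 3.5}, {"offset": [0, 0, 0], "delta_rot": [0, 0, 0], "jaw": 3.5}]'

```text
time: 12.55
position: [0.5677, 0.1931, 0.159]
tool_rot: [-0.609, 0.793, 0.0, -0.0]
ft_force: [0.7, -0.0, -1.1]
grip_width: 0.042
```

```bash
python3 -c "
from h import *
o,im=snap('w8',120,40,520,340,2)"
```

```text
t 12.55 pos [0.5677 0.1931 0.159 ] yaw -104.99 tilt [-0. -0.] F [ 0.7 -0.  -1.1] w 0.042 v 0.002
```

View pics/w8.png

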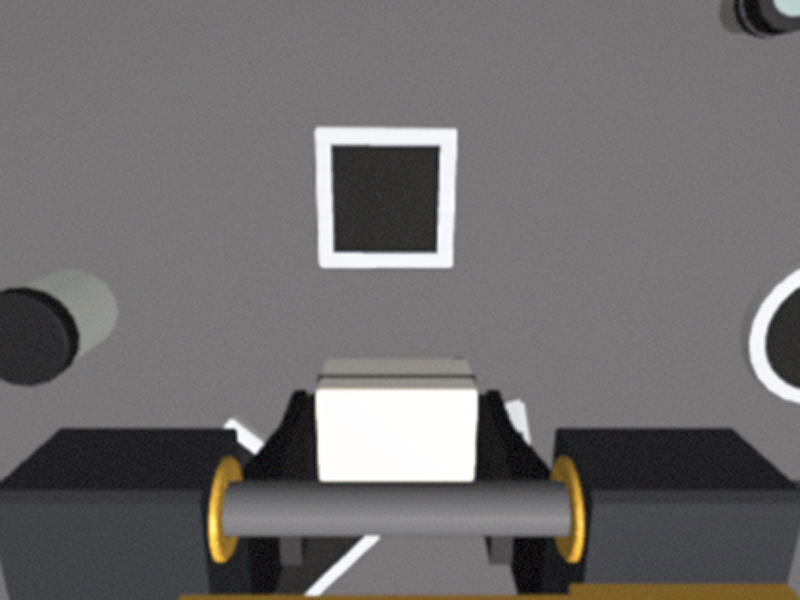

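Run:
```python
from h import *
im,K,P=load("w8");o=get_obs()
f=lambda p:np.array(p,float)/2+[120,40]
zt=o["position"][2]+.0205
M=R.from_quat(o["tool_rot"]).as_matrix()
for p in [(316,389),(396,389),(477,389)]:
    print("edge tool cm",((onplane(K,P,f(p),zt)[0]-o["position"])@M*100).round(2))
for lo,hi,s in [(0,75,(385,200)),(185,255,(323,200))]:
    w=blob(im,K,P,f(s),lo,hi,.012)*1000
    r=cv2.minAreaRect(w[:,:2].astype(np.float32)); print(r, tooltarget(o,[r[0][0]/1000,r[0][1]/1000,.0165]))
```

```text
edge tool cm [-2.02 -2.03 -2.05]
edge tool cm [ 0.   -2.03 -2.05]
edge tool cm [ 2.05 -2.03 -2.05]
((616.5720825195312, 185.69528198242188), (51.407569885253906, 51.1665153503418), 74.68547058105469) [-0.54 -4.92 14.26]
((616.5474853515625, 185.5203094482422), (69.60353088378906, 69.4550552368164), 74.50193786621094) [-0.52 -4.92 14.26]
```

>>> drive_tool --plan '[{"offset": [-0.2, -1, 0.5], "delta_rot": [0, 0, 0.4], "jaw": 3.5}, {"offset": [-0.4, -3, 2], "delta_rot": [0, 0, 0.4], "jaw": 3.5}, {"offset": [-0.5, -4.5, 4.5], "delta_rot": [0, 0, 0.4], "jaw": 3.5}, {"offset": [-0.5, -4.9, 7.5], "delta_rot": [0, 0, 0.4], "jaw": 3.5}, {"offset": [-0.5, -4.9, 10.5], "delta_rot": [0, 0, 0.4], "jaw": 3.5}, {"offset": [-0.5, -4.9, 12.5], "delta_rot": [0, 0, 0.4], "jaw": 3.5}, {"offset": [-0.5, -4.9, 13.5], "delta_rot": [0, 0, 0.4], "jaw": 3.5}, {"offset": [-0.5, -4.9, 13.9], "delta_rot": [0, 0, 0.4], "jaw": 3.5}]'

```text
time: 13.27
position: [0.6154, 0.1853, 0.0175]
tool_rot: [-0.606, 0.795, 0.001, -0.002]
ft_force: [-0.3, -0.7, -1.1]
grip_width: 0.0421
```

>>> drive_tool --plan '[{"offset": [0, 0, 0.1], "delta_rot": [0, 0, 0], "jaw": 3.5}, {"offset": [0, 0, 0.1], "delta_rot": [0, 0, 0], "jaw": 3.5}, {"offset": [0, 0, 0.2], "delta_rot": [0, 0, 0], "jaw": 3.5}, {"offset": [0, 0, 0.2], "delta_rot": [0, 0, 0], "jaw": 3.5}, {"offset": [0, 0, 0.3], "delta_rot": [0, 0, 0], "jaw": 3.5}, {"offset": [0, 0, 0.3], "delta_rot": [0, 0, 0], "jaw": 3.5}, {"offset": [0, 0, 0.3], "delta_rot": [0, 0, 0], "jaw": 3.5}, {"offset": [0, 0, 0.3], "delta_rot": [0, 0, 0], "jaw": 3.5}]'

```text
time: 13.93
position: [0.6163, 0.1855, 0.0174]
tool_rot: [-0.606, 0.795, -0.0, 0.0]
ft_force: [0.1, -0.0, -1.0]
grip_width: 0.042
```

>>> drive_tool --plan '[{"offset": [0, 0, 0.05], "delta_rot": [0, 0, 0], "jaw": 3.5}, {"offset": [0, 0, 0.1], "delta_rot": [0, 0, 0], "jaw": 3.5}, {"offset": [0, 0, 0.1], "delta_rot": [0, 0, 0], "jaw": 3.5}, {"offset": [0, 0, 0.15], "delta_rot": [0, 0, 0], "jaw": 3.5}, {"offset": [0, 0, 0.15], "delta_rot": [0, 0, 0], "jaw": 3.5}, {"offset": [0, 0, 0.15], "delta_rot": [0, 0, 0], "jaw": 3.5}, {"offset": [0, 0, 0.15], "delta_rot": [0, 0, 0], "jaw": 3.5}, {"offset": [0, 0, 0.15], "delta_rot": [0, 0, 0], "jaw": 3.5}]'

```text
time: 14.6
position: [0.6164, 0.1855, 0.0169]
tool_rot: [-0.606, 0.795, -0.0, 0.0]
ft_force: [-1.7, 0.0, 6.8]
grip_width: 0.0419
```

Contact (about 7 N). Release and rise.

>>> drive_tool --plan '[{"offset": [0, 0, 0], "delta_rot": [0, 0, 0], "jaw": 4.4}, {"offset": [0, 0, 0], "delta_rot": [0, 0, 0], "jaw": 5}, {"offset": [0, 0, 0], "delta_rot": [0, 0, 0], "jaw": 6}, {"offset": [0, 0, 0], "delta_rot": [0, 0, 0], "jaw": 6}, {"offset": [0, 0, -0.5], "delta_rot": [0, 0, 0], "jaw": 6.5}, {"offset": [0, 0, -3], "delta_rot": [0, 0, 0], "jaw": 7}, {"offset": [0, 0, -7], "delta_rot": [0, 0, 0], "jaw": 7}, {"offset": [0, 0, -11], "delta_rot": [0, 0, 0], "jaw": 7}]'

```text
time: 15.27
position: [0.6149, 0.1853, 0.1253]
tool_rot: [-0.606, 0.795, 0.001, -0.002]
ft_force: [1.2, -0.4, 0.8]
grip_width: 0.0691
```

```bash
python3 -c "
from h import *
o,im=snap('w9',220,110,420,260,4)
print(tooltarget(o,[.667,-.158,.17]))"
```

```text
t 15.27 pos [0.6149 0.1853 0.1253] yaw -105.38 tilt [-0.0043 -0.0005] F [ 1.2 -0.4  0.8] w 0.0691 v 0.92
[ 31.72 -14.11  -4.48]
```

View pics/w9.png

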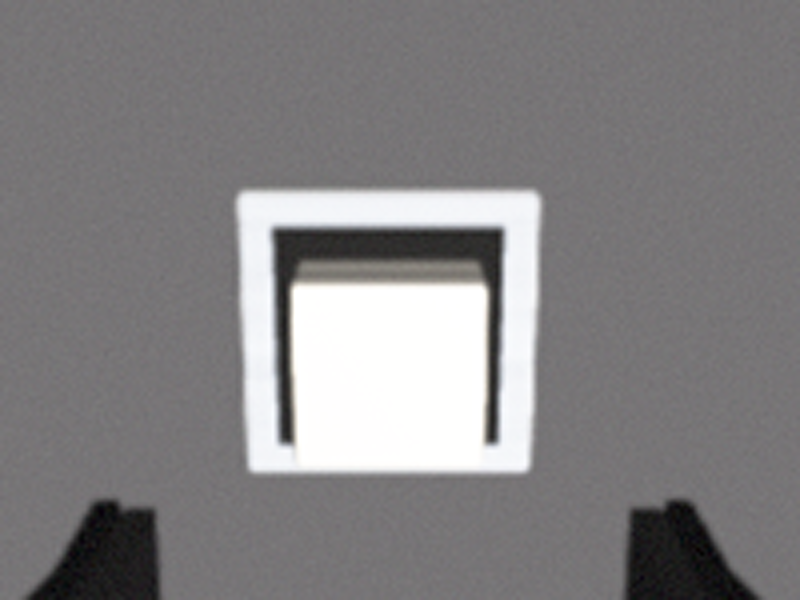

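>>> drive_tool --plan '[{"offset": [1, -0.5, -1.5], "delta_rot": [0, 0, 1], "jaw": 7}, {"offset": [4, -1.8, -3], "delta_rot": [0, 0, 4], "jaw": 7}, {"offset": [7, -3.1, -4], "delta_rot": [0, 0, 7], "jaw": 7}, {"offset": [10.2, -4.6, -4.5], "delta_rot": [0, 0, 10], "jaw": 7}, {"offset": [13.4, -6, -4.5], "delta_rot": [0, 0, 13], "jaw": 7}, {"offset": [16.6, -7.4, -4.5], "delta_rot": [0, 0, 16], "jaw": 7}, {"offset": [19.8, -8.8, -4.5], "delta_rot": [0, 0, 19], "jaw": 7}, {"offset": [23, -10.2, -4.5], "delta_rot": [0, 0, 21.2], "jaw": 7}]'

```text
time: 15.98
position: [0.6536, -0.065, 0.1708]
tool_rot: [-0.449, 0.894, -0.0, 0.0]
ft_force: [0.2, -0.7, -0.7]
grip_width: 0.0698
```

```bash
python3 -c "
from h import *
o=get_obs();M=R.from_quat(o['tool_rot']).as_matrix();print(o['position'],np.degrees(np.arctan2(M[1,0],M[0,0])))
print(tooltarget(o,[.667,-.158,.17]))"
```

```text
[ 0.65362705 -0.06496877  0.17075957] -126.7045675377706
[ 6.66 -6.63  0.08]
```

>>> drive_tool --plan '[{"offset": [2, -2, 0], "delta_rot": [0, 0, 0], "jaw": 7}, {"offset": [4, -4, 0], "delta_rot": [0, 0, 0], "jaw": 7}, {"offset": [5.8, -5.8, 0], "delta_rot": [0, 0, 0], "jaw": 7}, {"offset": [6.6, -6.6, 0], "delta_rot": [0, 0, 0], "jaw": 7}, {"offset": [6.6, -6.6, 0], "delta_rot": [0, 0, 0], "jaw": 7}, {"offset": [6.6, -6.6, 0], "delta_rot": [0, 0, 0], "jaw": 7}, {"offset": [6.6, -6.6, 0], "delta_rot": [0, 0, 0], "jaw": 7}, {"offset": [6.6, -6.6, 0], "delta_rot": [0, 0, 0], "jaw": 7}]'

```text
time: 16.65
position: [0.667, -0.1535, 0.1705]
tool_rot: [-0.45, 0.893, 0.001, -0.0]
ft_force: [-0.4, -0.4, 0.6]
grip_width: 0.07
```

```bash
python3 -c "
from h import *
o,im=snap('w10',220,100,420,250,4)"
```

```text
t 16.65 pos [ 0.667  -0.1535  0.1705] yaw -126.46 tilt [-0.0008  0.0009] F [-0.4 -0.4  0.6] w 0.07 v 0.005
```

View pics/w10.png

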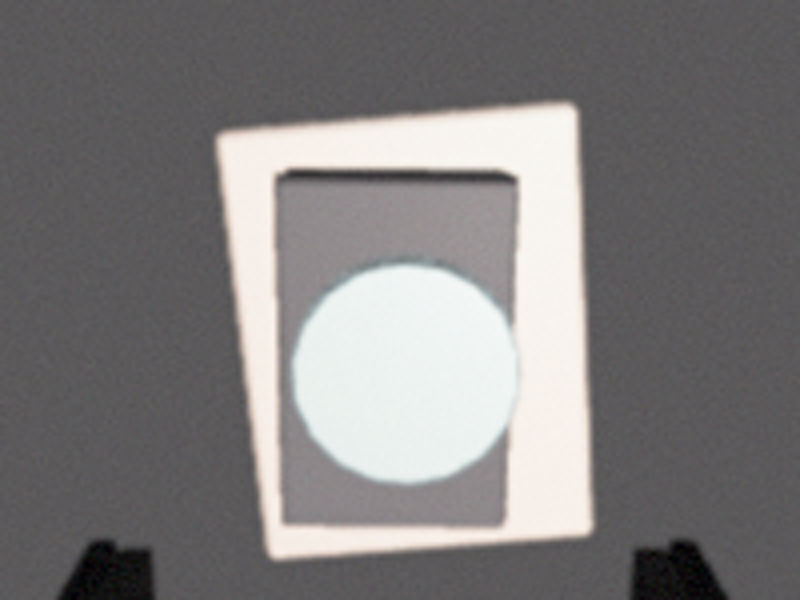

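Run:
```python
from h import *
im,K,P=load("w10");o=get_obs()
f=lambda p:np.array(p,float)/4+[220,100]
c,r=circ(onplane(K,P,f([(292,372),(519,374),(406,263),(405,485),(330,292),(483,294),(325,455),(485,455)]),.056)); print(c,r)
print(tooltarget(o,[*c,.039]))
w=onplane(K,P,f([(278,180),(517,181),(506,526),(283,523)]),.036)*1000
print(w.round(1),w.mean(0)); 
for i in range(4):
    d=w[(i+1)%4]-w[i]; print(np.linalg.norm(d).round(1),np.degrees(np.arctan2(d[1],d[0])).round(1))
```

```text
[ 0.66606386 -0.15698432] 0.027196041248024532
[ 0.33 -0.13 13.16]
[[ 719.7 -158.4   36. ]
 [ 685.1 -204.7   36. ]
 [ 612.5 -150.9   36. ]
 [ 648.2 -104.1   36. ]] [ 666.36457338 -154.55563688   36.        ]
57.8 -126.7
90.4 143.5
58.9 52.7
89.8 -37.2
```

>>> drive_tool --plan '[{"offset": [0.3, -0.1, 1.5], "delta_rot": [0, 0, 0], "jaw": 7}, {"offset": [0.3, -0.1, 4.5], "delta_rot": [0, 0, 0], "jaw": 7}, {"offset": [0.3, -0.1, 8], "delta_rot": [0, 0, 0], "jaw": 7}, {"offset": [0.3, -0.1, 11], "delta_rot": [0, 0, 0], "jaw": 7}, {"offset": [0.3, -0.1, 12.5], "delta_rot": [0, 0, 0], "jaw": 7}, {"offset": [0.3, -0.1, 13.2], "delta_rot": [0, 0, 0], "jaw": 7}, {"offset": [0.3, -0.1, 13.2], "delta_rot": [0, 0, 0], "jaw": 6.5}, {"offset": [0.3, -0.1, 13.2], "delta_rot": [0, 0, 0], "jaw": 6}]'

```text
time: 17.37
position: [0.667, -0.1581, 0.0392]
tool_rot: [-0.45, 0.893, -0.0, 0.0]
ft_force: [0.8, -0.6, -0.2]
grip_width: 0.0644
```

>>> drive_tool --plan '[{"offset": [0, 0, 0], "delta_rot": [0, 0, 0], "jaw": 5.6}, {"offset": [0, 0, 0], "delta_rot": [0, 0, 0], "jaw": 5.4}, {"offset": [0, 0, 0], "delta_rot": [0, 0, 0], "jaw": 5.2}, {"offset": [0, 0, 0], "delta_rot": [0, 0, 0], "jaw": 5}, {"offset": [0, 0, 0], "delta_rot": [0, 0, 0], "jaw": 4.8}, {"offset": [0, 0, 0], "delta_rot": [0, 0, 0], "jaw": 4.8}, {"offset": [0, 0, 0], "delta_rot": [0, 0, 0], "jaw": 4.8}, {"offset": [0, 0, 0], "delta_rot": [0, 0, 0], "jaw": 4.8}]'

```text
time: 18.03
position: [0.6675, -0.1589, 0.0402]
tool_rot: [-0.449, 0.893, -0.001, 0.001]
ft_force: [-0.5, 0.8, 6.6]
grip_width: 0.0533
```

```bash
python3 -c "
from h import *
o,im=snap('w11',120,40,520,340,2)
print(tooltarget(o,[.4877,-.026,.12]))"
```

```text
t 18.03 pos [ 0.6675 -0.1589  0.0402] yaw -126.58 tilt [ 0.0028 -0.0008] F [-0.5  0.8  6.6] w 0.0533 v 0.001
[ 0.03 22.33 -8.04]
```

View pics/w11.png

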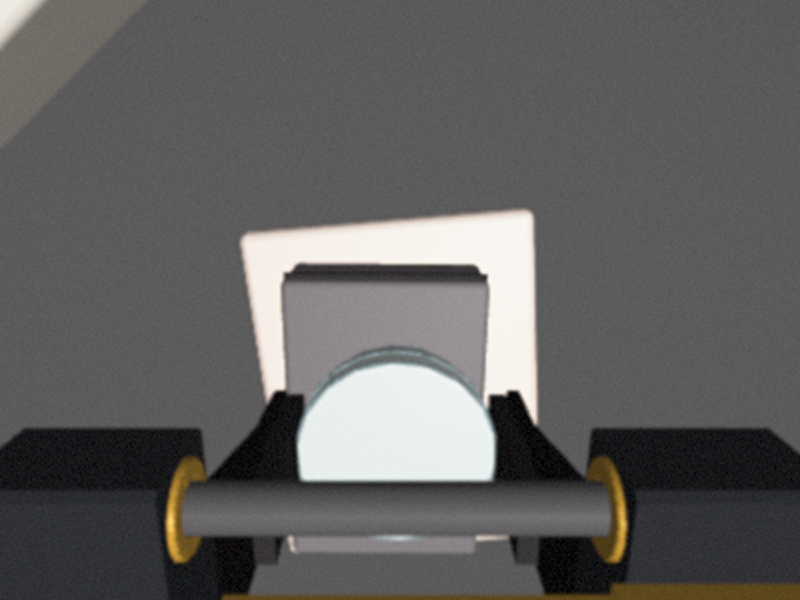

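>>> drive_tool --plan '[{"offset": [0, 0, -0.1], "delta_rot": [0, 0, 0], "jaw": 4.8}, {"offset": [0, 0, -0.2], "delta_rot": [0, 0, 0], "jaw": 4.8}, {"offset": [0, 0, -0.3], "delta_rot": [0, 0, 0], "jaw": 4.8}, {"offset": [0, 0, -0.5], "delta_rot": [0, 0, 0], "jaw": 4.8}, {"offset": [0, 0, -0.8], "delta_rot": [0, 0, 0], "jaw": 4.8}, {"offset": [0, 0, -1], "delta_rot": [0, 0, 0], "jaw": 4.8}, {"offset": [0, 0, -1], "delta_rot": [0, 0, 0], "jaw": 4.8}, {"offset": [0, 0, -1], "delta_rot": [0, 0, 0], "jaw": 4.8}]'

```text
time: 18.75
position: [0.6665, -0.1587, 0.0488]
tool_rot: [-0.45, 0.893, -0.0, 0.0]
ft_force: [-0.5, 0.1, -1.1]
grip_width: 0.0536
```

```bash
python3 -c "
from h import *
o,im=snap('w12',220,140,420,290,4)
for n in ['side','scene']:
    im=camera(n); cv2.imwrite(f'pics/{n}12.png',im[:,:,::-1])
crop(camera('side'),310,170,440,290,6,'pics/side12c.png')"
```

```text
t 18.75 pos [ 0.6665 -0.1587  0.0488] yaw -126.57 tilt [ 0.0004 -0.0002] F [-0.5  0.1 -1.1] w 0.0536 v 0.005
```

View pics/w12.png

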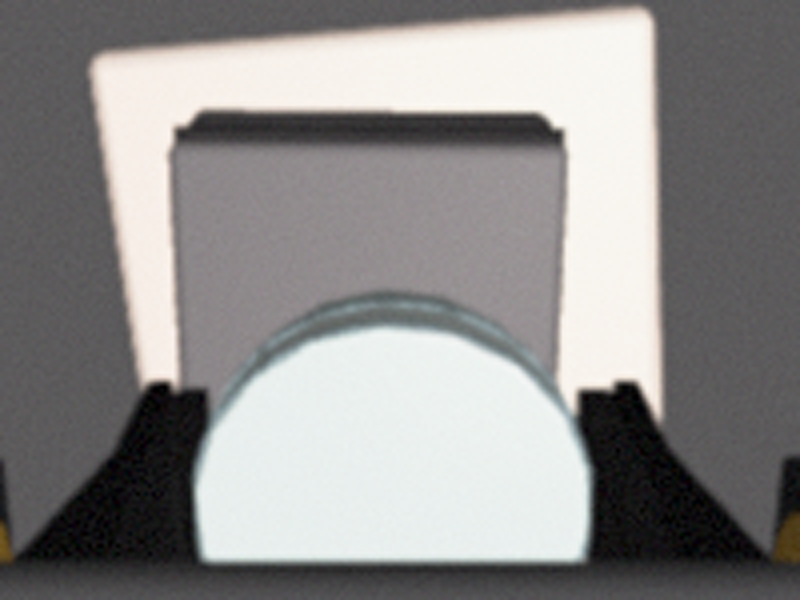

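View pics/side12c.png

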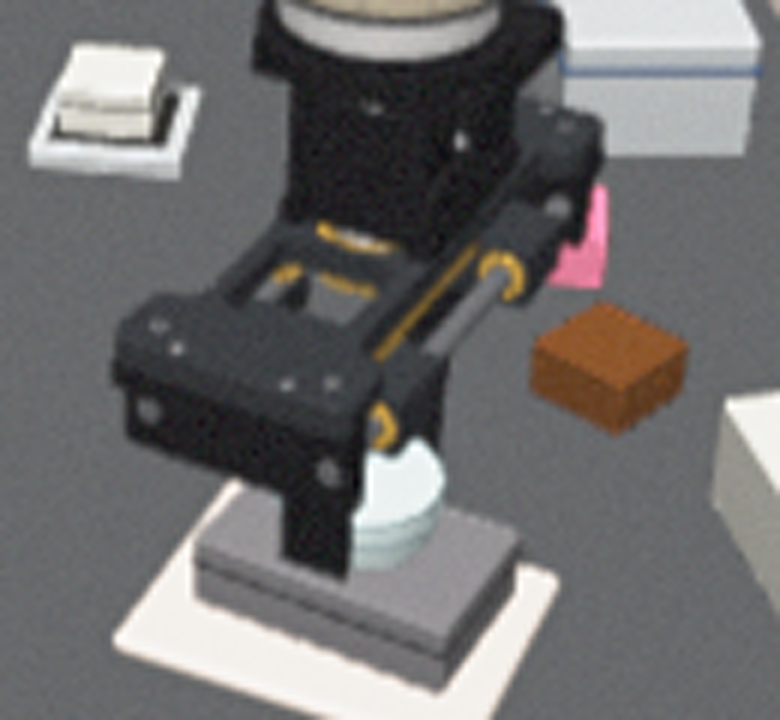

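>>> drive_tool --plan '[{"offset": [0, 0, -1], "delta_rot": [0, 0, 0], "jaw": 4.8}, {"offset": [0, 1, -3], "delta_rot": [0, 0, 0], "jaw": 4.8}, {"offset": [0, 3, -5], "delta_rot": [0, 0, 0], "jaw": 4.8}, {"offset": [0, 5.5, -7], "delta_rot": [0, 0, 0], "jaw": 4.8}, {"offset": [0, 8.5, -8], "delta_rot": [0, 0, 0], "jaw": 4.8}, {"offset": [0, 11.5, -8], "delta_rot": [0, 0, 0], "jaw": 4.8}, {"offset": [0, 14.5, -8], "delta_rot": [0, 0, 0], "jaw": 4.8}, {"offset": [0, 17.5, -8], "delta_rot": [0, 0, 0], "jaw": 4.8}]'

```text
time: 19.62
position: [0.5251, -0.0538, 0.1298]
tool_rot: [-0.449, 0.893, -0.001, 0.001]
ft_force: [0.6, 0.5, -1.0]
grip_width: 0.0535
```

>>> drive_tool --plan '[{"offset": [0, 3, 0], "delta_rot": [0, 0, 0], "jaw": 4.8}, {"offset": [0, 6, 0], "delta_rot": [0, 0, 0], "jaw": 4.8}, {"offset": [0, 8.5, 0], "delta_rot": [0, 0, 0], "jaw": 4.8}, {"offset": [0, 10.2, 0], "delta_rot": [0, 0, 0], "jaw": 4.8}, {"offset": [0, 10.8, 0], "delta_rot": [0, 0, 0], "jaw": 4.8}, {"offset": [0, 10.8, 0], "delta_rot": [0, 0, 0], "jaw": 4.8}, {"offset": [0, 10.8, 0], "delta_rot": [0, 0, 0], "jaw": 4.8}, {"offset": [0, 10.8, 0], "delta_rot": [0, 0, 0], "jaw": 4.8}]'

```text
time: 20.28
position: [0.4413, 0.009, 0.129]
tool_rot: [-0.449, 0.893, -0.001, 0.001]
ft_force: [-0.6, -0.3, 0.8]
grip_width: 0.0532
```

```bash
python3 -c "
from h import *
o,im=snap('w13',120,40,520,340,2)
crop(camera('side'),180,90,400,260,3.6,'pics/side13c.png')"
```

```text
t 20.28 pos [0.4413 0.009  0.129 ] yaw -126.6 tilt [ 0.0032 -0.0009] F [-0.6 -0.3  0.8] w 0.0532 v 0.007
```

View pics/w13.png

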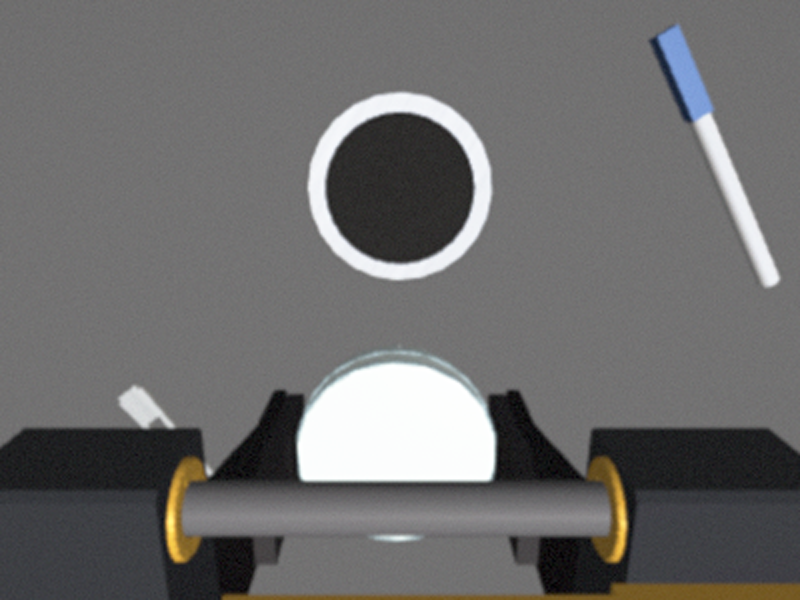

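View pics/side13c.png

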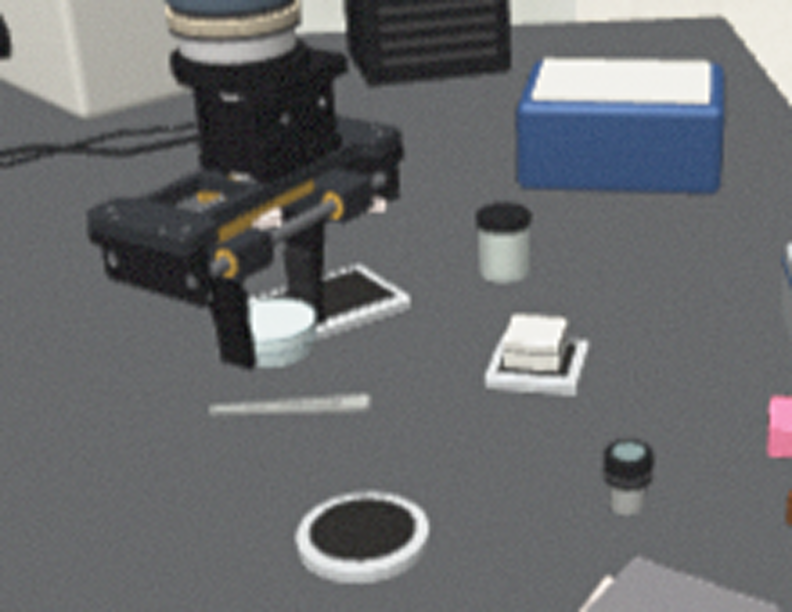

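Run:
```python
from h import *
im,K,P=load("w13");o=get_obs()
f=lambda p:np.array(p,float)/2+[120,40]
M=R.from_quat(o["tool_rot"]).as_matrix()
p=onplane(K,P,f([(396,362),(398,362),(297,446),(495,446),(320,398),(473,398),(335,384),(458,384)]),o["position"][2]+.0158)
t=(p-o["position"])@M*100; print(t.round(2)); print(circ(t[2:]), circ(t))
for lo,hi,s in [(0,75,(400,190)),(180,255,(316,190))]:
    w=blob(im,K,P,f(s),lo,hi,.012); c,r=circ(w); print(c,r,tooltarget(o,[*c,.0162]))
```

```text
[[-0.02 -2.6  -1.58]
 [ 0.03 -2.6  -1.58]
 [-2.69 -0.17 -1.58]
 [ 2.65 -0.17 -1.58]
 [-2.02 -1.58 -1.58]
 [ 2.   -1.59 -1.58]
 [-1.61 -1.98 -1.58]
 [ 1.59 -1.98 -1.58]]
(array([-0.01681811,  0.18883311]), np.float64(2.691505206240478)) (array([-0.0168056 ,  0.10612989]), np.float64(2.6622239870050945))
[ 0.48632073 -0.0261877 ] 0.03255417799242658 [ 0.12 -5.74 11.26]
[ 0.48637867 -0.02627131] 0.041230560979355374 [ 0.12 -5.75 11.26]
```

>>> drive_tool --plan '[{"offset": [0, -1, 0.5], "delta_rot": [0, 0, 0], "jaw": 4.8}, {"offset": [0.1, -3, 1.5], "delta_rot": [0, 0, 0], "jaw": 4.8}, {"offset": [0.1, -5, 3], "delta_rot": [0, 0, 0], "jaw": 4.8}, {"offset": [0.1, -5.8, 5.5], "delta_rot": [0, 0, 0], "jaw": 4.8}, {"offset": [0.1, -5.8, 8], "delta_rot": [0, 0, 0], "jaw": 4.8}, {"offset": [0.1, -5.8, 9.5], "delta_rot": [0, 0, 0], "jaw": 4.8}, {"offset": [0.1, -5.8, 10.3], "delta_rot": [0, 0, 0], "jaw": 4.8}, {"offset": [0.1, -5.8, 10.7], "delta_rot": [0, 0, 0], "jaw": 4.8}]'

```text
time: 21.05
position: [0.4851, -0.0259, 0.0198]
tool_rot: [-0.449, 0.893, 0.001, -0.001]
ft_force: [-0.0, -0.2, -1.1]
grip_width: 0.0535
```

>>> drive_tool --plan '[{"offset": [0, 0, 0.1], "delta_rot": [0, 0, 0], "jaw": 4.8}, {"offset": [0, 0, 0.2], "delta_rot": [0, 0, 0], "jaw": 4.8}, {"offset": [0, 0, 0.2], "delta_rot": [0, 0, 0], "jaw": 4.8}, {"offset": [0, 0, 0.3], "delta_rot": [0, 0, 0], "jaw": 4.8}, {"offset": [0, 0, 0.3], "delta_rot": [0, 0, 0], "jaw": 4.8}, {"offset": [0, 0, 0.3], "delta_rot": [0, 0, 0], "jaw": 4.8}, {"offset": [0, 0, 0.3], "delta_rot": [0, 0, 0], "jaw": 4.8}, {"offset": [0, 0, 0.3], "delta_rot": [0, 0, 0], "jaw": 4.8}]'

```text
time: 21.72
position: [0.4852, -0.0254, 0.0188]
tool_rot: [-0.45, 0.893, -0.0, 0.0]
ft_force: [0.6, -0.6, -0.1]
grip_width: 0.0535
```

>>> drive_tool --plan '[{"offset": [0, -0.2, 0], "delta_rot": [0, 0, 0], "jaw": 4.8}, {"offset": [0, -0.2, 0], "delta_rot": [0, 0, 0], "jaw": 4.8}, {"offset": [0, -0.2, 0.1], "delta_rot": [0, 0, 0], "jaw": 4.8}, {"offset": [0, -0.2, 0.1], "delta_rot": [0, 0, 0], "jaw": 4.8}, {"offset": [0, -0.2, 0.15], "delta_rot": [0, 0, 0], "jaw": 4.8}, {"offset": [0, -0.2, 0.15], "delta_rot": [0, 0, 0], "jaw": 4.8}, {"offset": [0, -0.2, 0.15], "delta_rot": [0, 0, 0], "jaw": 4.8}, {"offset": [0, -0.2, 0.15], "delta_rot": [0, 0, 0], "jaw": 4.8}]'

```text
time: 22.38
position: [0.4866, -0.0266, 0.017]
tool_rot: [-0.45, 0.893, 0.0, -0.0]
ft_force: [0.4, 0.4, -0.1]
grip_width: 0.0535
```

>>> drive_tool --plan '[{"offset": [0, 0, 0.05], "delta_rot": [0, 0, 0], "jaw": 4.8}, {"offset": [0, 0, 0.05], "delta_rot": [0, 0, 0], "jaw": 4.8}, {"offset": [0, 0, 0.05], "delta_rot": [0, 0, 0], "jaw": 4.8}, {"offset": [0, 0, 0.1], "delta_rot": [0, 0, 0], "jaw": 4.8}, {"offset": [0, 0, 0.1], "delta_rot": [0, 0, 0], "jaw": 4.8}, {"offset": [0, 0, 0.1], "delta_rot": [0, 0, 0], "jaw": 4.8}, {"offset": [0, 0, 0.1], "delta_rot": [0, 0, 0], "jaw": 4.8}, {"offset": [0, 0, 0.1], "delta_rot": [0, 0, 0], "jaw": 4.8}]'

```text
time: 23.05
position: [0.4866, -0.0266, 0.0162]
tool_rot: [-0.45, 0.893, -0.0, 0.0]
ft_force: [-1.2, 0.5, 2.7]
grip_width: 0.0539
```

>>> drive_tool --plan '[{"offset": [0, 0, 0.05], "delta_rot": [0, 0, 0], "jaw": 5.2}, {"offset": [0, 0, 0.05], "delta_rot": [0, 0, 0], "jaw": 5.6}, {"offset": [0, 0, 0], "delta_rot": [0, 0, 0], "jaw": 6.3}, {"offset": [0, 0, 0], "delta_rot": [0, 0, 0], "jaw": 7}, {"offset": [0, 0, 0], "delta_rot": [0, 0, 0], "jaw": 7.5}, {"offset": [0, 0, -2], "delta_rot": [0, 0, 0], "jaw": 7.5}, {"offset": [0, 0, -6], "delta_rot": [0, 0, 0], "jaw": 8}, {"offset": [0, 0, -10], "delta_rot": [0, 0, 0], "jaw": 8}]'

```text
time: 23.72
position: [0.4851, -0.0262, 0.1157]
tool_rot: [-0.449, 0.893, 0.002, -0.002]
ft_force: [1.8, -0.6, 0.3]
grip_width: 0.078
```

```bash
python3 -c "
from h import *
o,im=snap('w14',180,70,460,280,2.8)
print(tooltarget(o,[.6664,-.1546,.15]))"
```

```text
t 23.72 pos [ 0.4851 -0.0262  0.1157] yaw -126.58 tilt [-0.0049  0.0015] F [ 1.8 -0.6  0.3] w 0.078 v 1.211
[ -0.49 -22.19  -3.54]
```

View pics/w14.png

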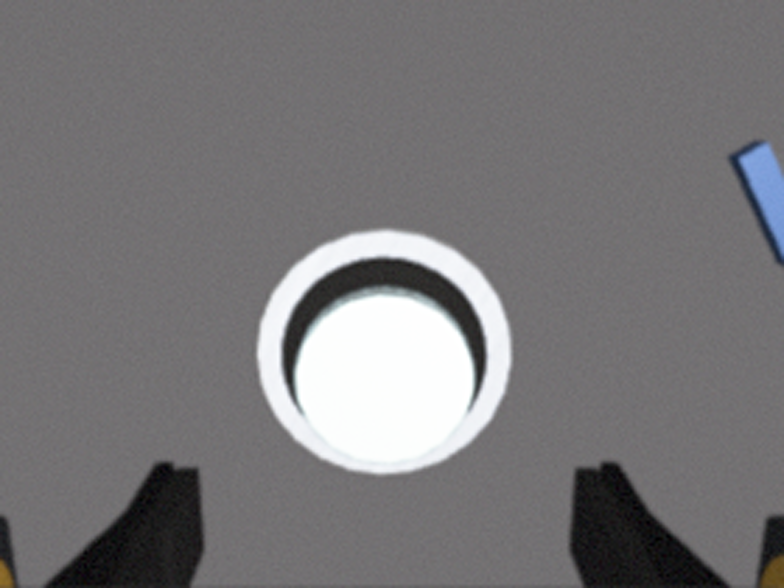

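Run:
```python
from h import *
im,K,P=load("w14")
f=lambda p:np.array(p,float)/2.8+[180,70]
print(circ(onplane(K,P,f([(294,378),(476,378),(385,291),(385,465),(320,316),(450,316)]),.032)))
print(circ(onplane(K,P,f([(257,352),(512,352),(385,229),(385,474),(300,262),(470,262),(300,444),(470,444)]),.012)))
```

```text
(array([ 0.48517439, -0.02613573]), np.float64(0.027862585810196988))
(array([ 0.48600583, -0.02669503]), np.float64(0.04162912689351739))
```

>>> drive_tool --plan '[{"offset": [0, -1, -1.5], "delta_rot": [0, 0, 0], "jaw": 8.5}, {"offset": [-0.1, -3.5, -3], "delta_rot": [0, 0, 0], "jaw": 8.5}, {"offset": [-0.2, -6.5, -3.5], "delta_rot": [0, 0, 0], "jaw": 8.5}, {"offset": [-0.3, -9.8, -3.5], "delta_rot": [0, 0, 0], "jaw": 8.5}, {"offset": [-0.4, -13, -3.5], "delta_rot": [0, 0, 0], "jaw": 8.5}, {"offset": [-0.5, -16.2, -3.5], "delta_rot": [0, 0, 0], "jaw": 8.5}, {"offset": [-0.5, -19.2, -3.5], "delta_rot": [0, 0, 0], "jaw": 8.5}, {"offset": [-0.5, -21.2, -3.5], "delta_rot": [0, 0, 0], "jaw": 8.5}]'

```text
time: 24.43
position: [0.6622, -0.151, 0.1505]
tool_rot: [-0.449, 0.893, -0.001, 0.001]
ft_force: [0.5, 0.1, -0.4]
grip_width: 0.0849
```

>>> drive_tool --plan '[{"offset": [0, -0.8, 0], "delta_rot": [0, 0, 0], "jaw": 8.5}, {"offset": [0, -1, 0], "delta_rot": [0, 0, 0], "jaw": 8.5}, {"offset": [0, -1, 0], "delta_rot": [0, 0, 0], "jaw": 8.5}, {"offset": [0, -1, 0], "delta_rot": [0, 0, 0], "jaw": 8.5}, {"offset": [0, -1, 0], "delta_rot": [0, 0, 0], "jaw": 8.5}, {"offset": [0, -1, 0], "delta_rot": [0, 0, 0], "jaw": 8.5}, {"offset": [0, -1, 0], "delta_rot": [0, 0, 0], "jaw": 8.5}, {"offset": [0, -1, 0], "delta_rot": [0, 0, 0], "jaw": 8.5}]'

```text
time: 25.1
position: [0.6676, -0.1544, 0.1514]
tool_rot: [-0.45, 0.893, -0.0, 0.0]
ft_force: [-0.7, 0.4, 0.0]
grip_width: 0.0848
```

```bash
python3 -c "
from h import *
o,im=snap('w15',220,100,420,250,4)"
```

```text
t 25.1 pos [ 0.6676 -0.1544  0.1514] yaw -126.55 tilt [ 0. -0.] F [-0.7  0.4  0. ] w 0.0848 v 0.005
```

View pics/w15.png

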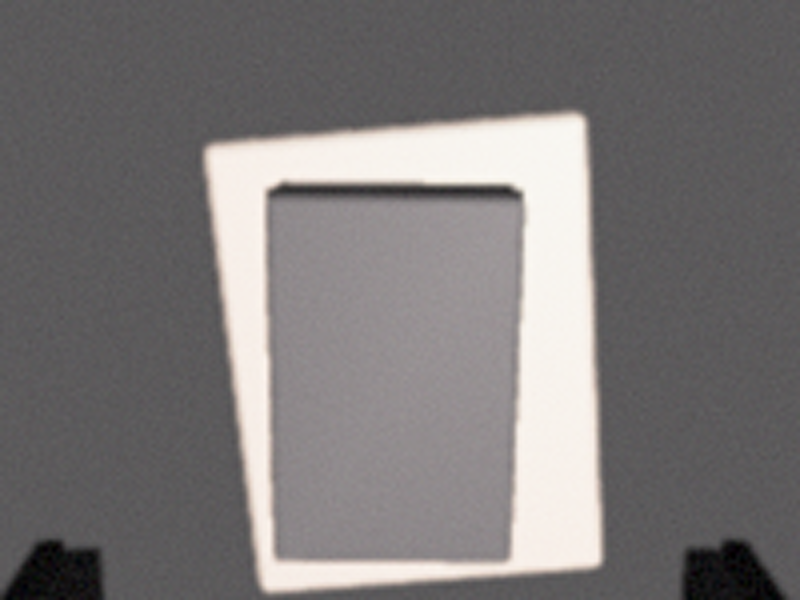

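Run:
```python
from h import *
im,K,P=load("w15");o=get_obs()
f=lambda p:np.array(p,float)/4+[220,100]
w=onplane(K,P,f([(268,196),(523,197),(511,561),(275,558)]),.036)*1000
print(w.round(1),w.mean(0)); 
for i in range(4):
    d=w[(i+1)%4]-w[i]; print(np.linalg.norm(d).round(1),np.degrees(np.arctan2(d[1],d[0])).round(1))
print(tooltarget(o,[*w.mean(0)[:2]/1000,.0105]))
```

```text
[[ 719.8 -158.3   36. ]
 [ 685.2 -204.7   36. ]
 [ 612.6 -150.8   36. ]
 [ 648.3 -104.1   36. ]] [ 666.46859248 -154.47738226   36.        ]
57.9 -126.8
90.4 143.4
58.8 52.6
89.8 -37.2
[ 0.07  0.11 14.08]
```

>>> drive_tool --plan '[{"offset": [0.1, 0.1, 1.5], "delta_rot": [0, 0, 0.4], "jaw": 8.5}, {"offset": [0.1, 0.1, 4.5], "delta_rot": [0, 0, 0.4], "jaw": 8.5}, {"offset": [0.1, 0.1, 8], "delta_rot": [0, 0, 0.4], "jaw": 8.5}, {"offset": [0.1, 0.1, 11], "delta_rot": [0, 0, 0.4], "jaw": 8}, {"offset": [0.1, 0.1, 13], "delta_rot": [0, 0, 0.4], "jaw": 8}, {"offset": [0.1, 0.1, 14], "delta_rot": [0, 0, 0.4], "jaw": 7.5}, {"offset": [0.1, 0.1, 14], "delta_rot": [0, 0, 0.4], "jaw": 7}, {"offset": [0.1, 0.1, 14], "delta_rot": [0, 0, 0.4], "jaw": 6.5}]' --squeeze 20

```text
time: 25.82
position: [0.6671, -0.1552, 0.0115]
tool_rot: [-0.446, 0.895, -0.0, 0.0]
ft_force: [0.1, -0.6, -0.1]
grip_width: 0.0701
```

>>> drive_tool --plan '[{"offset": [0, 0, 0], "delta_rot": [0, 0, 0], "jaw": 6.2}, {"offset": [0, 0, 0], "delta_rot": [0, 0, 0], "jaw": 6}, {"offset": [0, 0, 0], "delta_rot": [0, 0, 0], "jaw": 5.8}, {"offset": [0, 0, 0], "delta_rot": [0, 0, 0], "jaw": 5.5}, {"offset": [0, 0, 0], "delta_rot": [0, 0, 0], "jaw": 5.3}, {"offset": [0, 0, 0], "delta_rot": [0, 0, 0], "jaw": 5.3}, {"offset": [0, 0, 0], "delta_rot": [0, 0, 0], "jaw": 5.3}, {"offset": [0, 0, 0], "delta_rot": [0, 0, 0], "jaw": 5.3}]'

```text
time: 26.48
position: [0.6673, -0.1551, 0.0119]
tool_rot: [-0.446, 0.895, -0.001, 0.001]
ft_force: [0.0, 1.1, 5.4]
grip_width: 0.06
```

>>> drive_tool --plan '[{"offset": [0, 0, -0.2], "delta_rot": [0, 0, 0], "jaw": 5.3}, {"offset": [0, 0, -0.5], "delta_rot": [0, 0, 0], "jaw": 5.3}, {"offset": [0, 0, -1.5], "delta_rot": [0, 0, 0], "jaw": 5.3}, {"offset": [0, 0, -3], "delta_rot": [0, 0, 0], "jaw": 5.3}, {"offset": [0, 0, -5], "delta_rot": [0, 0, 0], "jaw": 5.3}, {"offset": [0, 0, -7.5], "delta_rot": [0, 0, 0], "jaw": 5.3}, {"offset": [0, 0, -9.5], "delta_rot": [0, 0, 0], "jaw": 5.3}, {"offset": [0, 0, -11], "delta_rot": [0, 0, 0], "jaw": 5.3}]'

```text
time: 27.15
position: [0.6675, -0.1556, 0.1246]
tool_rot: [-0.446, 0.895, -0.001, 0.001]
ft_force: [0.4, 0.2, -2.0]
grip_width: 0.0601
```

```bash
python3 -c "
from h import *
o,im=snap('w16',120,40,520,340,2)
print(tooltarget(o,[.452,.3065,.14]))"
```

```text
t 27.15 pos [ 0.6675 -0.1556  0.1246] yaw -126.97 tilt [ 0.0034 -0.0016] F [ 0.4  0.2 -2. ] w 0.0601 v 0.319
[-23.96  45.    -1.69]
```

View pics/w16.png

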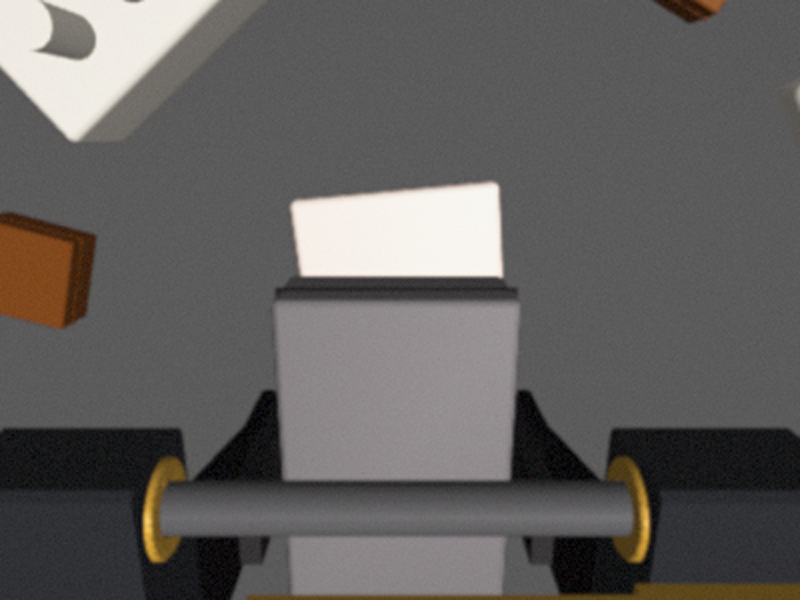

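>>> drive_tool --plan '[{"offset": [-0.2, 1, -0.5], "delta_rot": [0, 0, -2], "jaw": 5.3}, {"offset": [-1, 3.5, -1], "delta_rot": [0, 0, -6], "jaw": 5.3}, {"offset": [-2, 6.5, -1.5], "delta_rot": [0, 0, -10], "jaw": 5.3}, {"offset": [-2.9, 9.5, -1.5], "delta_rot": [0, 0, -15], "jaw": 5.3}, {"offset": [-3.8, 12.5, -1.5], "delta_rot": [0, 0, -20], "jaw": 5.3}, {"offset": [-4.7, 15.5, -1.5], "delta_rot": [0, 0, -25], "jaw": 5.3}, {"offset": [-5.6, 18.5, -1.5], "delta_rot": [0, 0, -30], "jaw": 5.3}, {"offset": [-6.5, 21.5, -1.5], "delta_rot": [0, 0, -35], "jaw": 5.3}]'

```text
time: 27.87
position: [0.5327, 0.0271, 0.1366]
tool_rot: [-0.696, 0.718, -0.0, 0.0]
ft_force: [0.4, -0.2, -1.3]
grip_width: 0.0596
```

```bash
python3 -c "
from h import *
o=get_obs()
M=R.from_quat(o['tool_rot']).as_matrix()
print(o['position'],np.degrees(np.arctan2(M[1,0],M[0,0])),tooltarget(o,[.368,.2525,.14]))"
```

```text
[0.5327047  0.02711974 0.13655574] -91.74489319960882 [-22.03  17.15  -0.36]
```

>>> drive_tool --plan '[{"offset": [-2.4, 1.8, 0], "delta_rot": [0, 0, -5], "jaw": 5.3}, {"offset": [-4.8, 3.7, 0], "delta_rot": [0, 0, -10], "jaw": 5.3}, {"offset": [-7.2, 5.6, 0], "delta_rot": [0, 0, -15], "jaw": 5.3}, {"offset": [-9.6, 7.5, 0], "delta_rot": [0, 0, -20], "jaw": 5.3}, {"offset": [-12, 9.4, 0], "delta_rot": [0, 0, -24], "jaw": 5.3}, {"offset": [-14.4, 11.3, 0], "delta_rot": [0, 0, -28], "jaw": 5.3}, {"offset": [-16.8, 13.1, 0], "delta_rot": [0, 0, -32], "jaw": 5.3}, {"offset": [-19, 14.8, 0], "delta_rot": [0, 0, -34.6], "jaw": 5.3}]'

```text
time: 28.53
position: [0.3914, 0.2222, 0.1366]
tool_rot: [0.878, -0.479, 0.0, -0.0]
ft_force: [0.2, 1.2, -1.2]
grip_width: 0.0601
```

```bash
python3 -c "
from h import *
o=get_obs()
M=R.from_quat(o['tool_rot']).as_matrix()
print(o['position'],np.degrees(np.arctan2(M[1,0],M[0,0])),tooltarget(o,[.368,.2525,.14]))"
```

```text
[0.39135797 0.22223966 0.13659176] -57.187603061548224 [-3.81  0.32 -0.34]
```

>>> drive_tool --plan '[{"offset": [-2, 0.2, 0], "delta_rot": [0, 0, 0], "jaw": 5.3}, {"offset": [-3.4, 0.3, 0], "delta_rot": [0, 0, 0], "jaw": 5.3}, {"offset": [-3.8, 0.3, 0], "delta_rot": [0, 0, 0], "jaw": 5.3}, {"offset": [-3.8, 0.3, 0], "delta_rot": [0, 0, 0], "jaw": 5.3}, {"offset": [-3.8, 0.3, 0], "delta_rot": [0, 0, 0], "jaw": 5.3}, {"offset": [-3.8, 0.3, 0], "delta_rot": [0, 0, 0], "jaw": 5.3}, {"offset": [-3.8, 0.3, 0], "delta_rot": [0, 0, 0], "jaw": 5.3}, {"offset": [-3.8, 0.3, 0], "delta_rot": [0, 0, 0], "jaw": 5.3}]'

```text
time: 29.2
position: [0.3701, 0.2509, 0.1361]
tool_rot: [0.877, -0.481, 0.0, -0.0]
ft_force: [0.5, -0.3, -1.3]
grip_width: 0.06
```

```bash
python3 -c "
from h import *
o,im=snap('w17',120,40,520,340,2)"
```

```text
t 29.2 pos [0.3701 0.2509 0.1361] yaw -57.45 tilt [ 0.0002 -0.    ] F [ 0.5 -0.3 -1.3] w 0.06 v 0.003
```

View pics/w17.png

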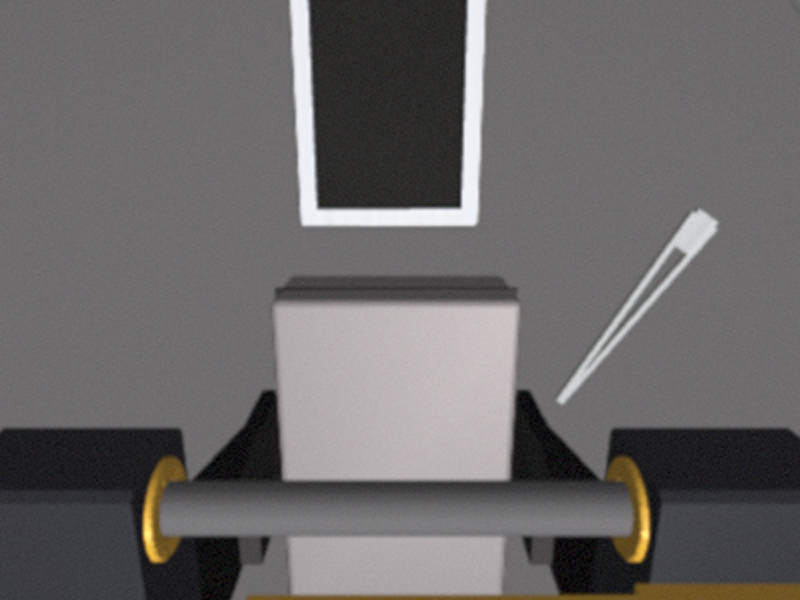

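Run:
```python
from h import *
im,K,P=load("w17");o=get_obs()
f=lambda p:np.array(p,float)/2+[120,40]
M=R.from_quat(o["tool_rot"]).as_matrix()
p=onplane(K,P,f([(275,305),(517,304),(396,304)]),o["position"][2]+.024); print(((p-o["position"])@M*100).round(2))
for lo,hi,s in [(0,75,(390,100)),(185,255,(302,150))]:
    w=blob(im,K,P,f(s),lo,hi,.012)*1000
    px=proj(K,P,w/1000); print("rows",px[:,1].min())
    r=cv2.minAreaRect(w[:,:2].astype(np.float32)); print(r, tooltarget(o,[r[0][0]/1000,r[0][1]/1000,.016]))
```

```text
[[-2.86 -4.36 -2.4 ]
 [ 2.84 -4.38 -2.4 ]
 [-0.01 -4.38 -2.4 ]]
rows 24.625
((450.455810546875, 306.6037292480469), (97.78248596191406, 65.91034698486328), 32.70121383666992) [-0.36 -9.77 12.  ]
rows 13.875000000000057
((450.1263732910156, 306.24053955078125), (114.33470153808594, 82.97845458984375), 32.61014938354492) [-0.34 -9.73 12.  ]
```

>>> drive_tool --plan '[{"offset": [-0.1, -1, 0.5], "delta_rot": [0, 0, 0], "jaw": 5.3}, {"offset": [-0.2, -3, 1.5], "delta_rot": [0, 0, 0], "jaw": 5.3}, {"offset": [-0.3, -5.5, 3], "delta_rot": [0, 0, 0], "jaw": 5.3}, {"offset": [-0.3, -8, 5], "delta_rot": [0, 0, 0], "jaw": 5.3}, {"offset": [-0.3, -9.4, 7.5], "delta_rot": [0, 0, 0], "jaw": 5.3}, {"offset": [-0.3, -9.8, 9.5], "delta_rot": [0, 0, 0], "jaw": 5.3}, {"offset": [-0.3, -9.8, 10.7], "delta_rot": [0, 0, 0], "jaw": 5.3}, {"offset": [-0.3, -9.8, 11.2], "delta_rot": [0, 0, 0], "jaw": 5.3}]'

```text
time: 29.92
position: [0.4502, 0.3068, 0.0213]
tool_rot: [0.877, -0.48, -0.001, 0.001]
ft_force: [-0.0, 0.3, -1.8]
grip_width: 0.0599
```

>>> drive_tool --plan '[{"offset": [0, 0, 0.2], "delta_rot": [0, 0, 0], "jaw": 5.3}, {"offset": [0, 0, 0.2], "delta_rot": [0, 0, 0], "jaw": 5.3}, {"offset": [0, 0, 0.4], "delta_rot": [0, 0, 0], "jaw": 5.3}, {"offset": [0, 0, 0.4], "delta_rot": [0, 0, 0], "jaw": 5.3}, {"offset": [0, 0, 0.4], "delta_rot": [0, 0, 0], "jaw": 5.3}, {"offset": [0, 0, 0.4], "delta_rot": [0, 0, 0], "jaw": 5.3}, {"offset": [0, 0, 0.4], "delta_rot": [0, 0, 0], "jaw": 5.3}, {"offset": [0, 0, 0.4], "delta_rot": [0, 0, 0], "jaw": 5.3}]'

```text
time: 30.58
position: [0.4505, 0.307, 0.0205]
tool_rot: [0.877, -0.48, 0.0, -0.0]
ft_force: [-0.3, 0.4, -0.3]
grip_width: 0.0597
```

```bash
python3 -c "
from h import *
o=get_obs()
M=R.from_quat(o['tool_rot']).as_matrix()
print(o['position'],np.degrees(np.arctan2(M[1,0],M[0,0])),M[:2,2],tooltarget(o,[.4503,.3064,.016]))"
```

```text
[0.45052907 0.30697376 0.02045279] -57.3724298676861 [0.000668   0.00027414] [0.04 0.05 0.45]
```

>>> drive_tool --plan '[{"offset": [0, 0, 0.1], "delta_rot": [0, 0, 0], "jaw": 5.3}, {"offset": [0, 0, 0.2], "delta_rot": [0, 0, 0], "jaw": 5.3}, {"offset": [0, 0, 0.25], "delta_rot": [0, 0, 0], "jaw": 5.3}, {"offset": [0, 0, 0.3], "delta_rot": [0, 0, 0], "jaw": 5.3}, {"offset": [0, 0, 0.3], "delta_rot": [0, 0, 0], "jaw": 5.3}, {"offset": [0, 0, 0.3], "delta_rot": [0, 0, 0], "jaw": 5.3}, {"offset": [0, 0, 0.3], "delta_rot": [0, 0, 0], "jaw": 5.3}, {"offset": [0, 0, 0.3], "delta_rot": [0, 0, 0], "jaw": 5.3}]'

```text
time: 31.25
position: [0.4504, 0.3069, 0.017]
tool_rot: [0.877, -0.48, -0.0, 0.0]
ft_force: [0.8, -0.5, -0.6]
grip_width: 0.0599
```

>>> drive_tool --plan '[{"offset": [0, 0, 0.05], "delta_rot": [0, 0, 0], "jaw": 5.3}, {"offset": [0, 0, 0.05], "delta_rot": [0, 0, 0], "jaw": 5.3}, {"offset": [0, 0, 0.1], "delta_rot": [0, 0, 0], "jaw": 5.3}, {"offset": [0, 0, 0.1], "delta_rot": [0, 0, 0], "jaw": 5.3}, {"offset": [0, 0, 0.1], "delta_rot": [0, 0, 0], "jaw": 5.3}, {"offset": [0, 0, 0.1], "delta_rot": [0, 0, 0], "jaw": 5.3}, {"offset": [0, 0, 0.1], "delta_rot": [0, 0, 0], "jaw": 5.3}, {"offset": [0, 0, 0.1], "delta_rot": [0, 0, 0], "jaw": 5.3}]'

```text
time: 31.92
position: [0.4504, 0.3069, 0.0161]
tool_rot: [0.877, -0.48, -0.0, -0.0]
ft_force: [-0.5, 0.3, -1.5]
grip_width: 0.0599
```

>>> drive_tool --plan '[{"offset": [0, 0, 0.05], "delta_rot": [0, 0, 0], "jaw": 5.3}, {"offset": [0, 0, 0.05], "delta_rot": [0, 0, 0], "jaw": 5.3}, {"offset": [0, 0, 0.1], "delta_rot": [0, 0, 0], "jaw": 5.3}, {"offset": [0, 0, 0.1], "delta_rot": [0, 0, 0], "jaw": 5.3}, {"offset": [0, 0, 0.1], "delta_rot": [0, 0, 0], "jaw": 5.3}, {"offset": [0, 0, 0.1], "delta_rot": [0, 0, 0], "jaw": 5.3}, {"offset": [0, 0, 0.1], "delta_rot": [0, 0, 0], "jaw": 5.3}, {"offset": [0, 0, 0.1], "delta_rot": [0, 0, 0], "jaw": 5.3}]'

```text
time: 32.58
position: [0.4504, 0.3069, 0.0159]
tool_rot: [0.877, -0.48, 0.0, -0.0]
ft_force: [-1.7, -1.5, 6.0]
grip_width: 0.0596
```

Contact. Release, rise, and check.

>>> drive_tool --plan '[{"offset": [0, 0, 0], "delta_rot": [0, 0, 0], "jaw": 6.2}, {"offset": [0, 0, 0], "delta_rot": [0, 0, 0], "jaw": 6.8}, {"offset": [0, 0, 0], "delta_rot": [0, 0, 0], "jaw": 7.6}, {"offset": [0, 0, 0], "delta_rot": [0, 0, 0], "jaw": 8}, {"offset": [0, 0, -0.5], "delta_rot": [0, 0, 0], "jaw": 8.2}, {"offset": [0, 0, -3], "delta_rot": [0, 0, 0], "jaw": 8.2}, {"offset": [0, 0, -7], "delta_rot": [0, 0, 0], "jaw": 8.2}, {"offset": [0, 0, -11], "delta_rot": [0, 0, 0], "jaw": 8.2}]'

```text
time: 33.25
position: [0.4492, 0.3064, 0.1252]
tool_rot: [0.877, -0.48, -0.001, 0.002]
ft_force: [1.4, 0.9, 1.0]
grip_width: 0.0815
```

>>> drive_tool --plan '[{"offset": [0, 1, -2], "delta_rot": [0, 0, 0], "jaw": 8.2}, {"offset": [0, 3, -5], "delta_rot": [0, 0, 0], "jaw": 8.2}, {"offset": [0, 4, -8], "delta_rot": [0, 0, 0], "jaw": 8.2}, {"offset": [0, 4, -10], "delta_rot": [0, 0, 0], "jaw": 8.2}, {"offset": [0, 4, -10], "delta_rot": [0, 0, 0], "jaw": 8.2}, {"offset": [0, 4, -10], "delta_rot": [0, 0, 0], "jaw": 8.2}, {"offset": [0, 4, -10], "delta_rot": [0, 0, 0], "jaw": 8.2}, {"offset": [0, 4, -10], "delta_rot": [0, 0, 0], "jaw": 8.2}]'

```text
time: 33.92
position: [0.4159, 0.285, 0.2237]
tool_rot: [0.877, -0.48, -0.001, 0.001]
ft_force: [0.4, -0.0, 0.2]
grip_width: 0.0821
```

```bash
python3 -c "
from h import *
o,im=snap('w18',120,20,520,320,2)
im=camera('side'); cv2.imwrite('pics/side18.png',im[:,:,::-1]); crop(im,200,140,440,360,3.3,'pics/side18c.png')
im=camera('scene'); cv2.imwrite('pics/scene18.png',im[:,:,::-1]); crop(im,150,120,470,300,2.5,'pics/scene18c.png')"
```

```text
t 33.92 pos [0.4159 0.285  0.2237] yaw -57.37 tilt [-0.0028 -0.0011] F [ 0.4 -0.   0.2] w 0.0821 v 0.011
```

View pics/w18.png

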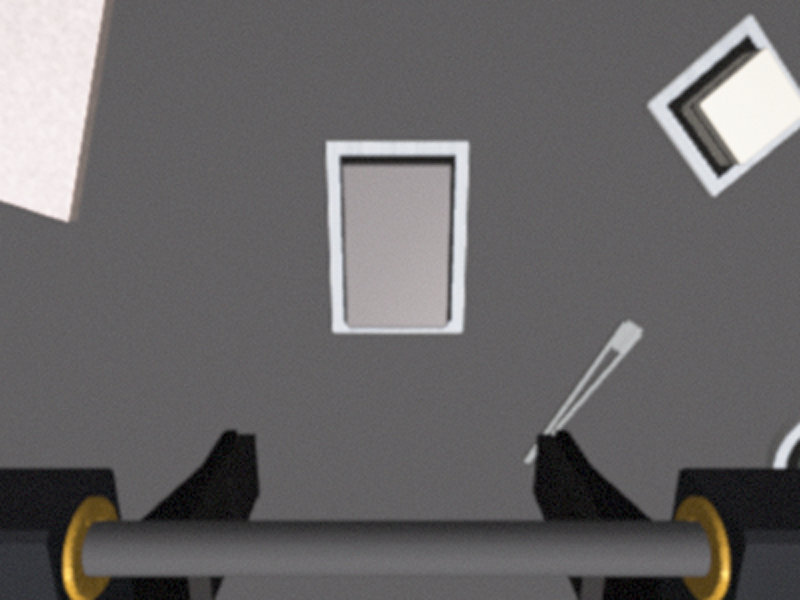

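View pics/side18c.png

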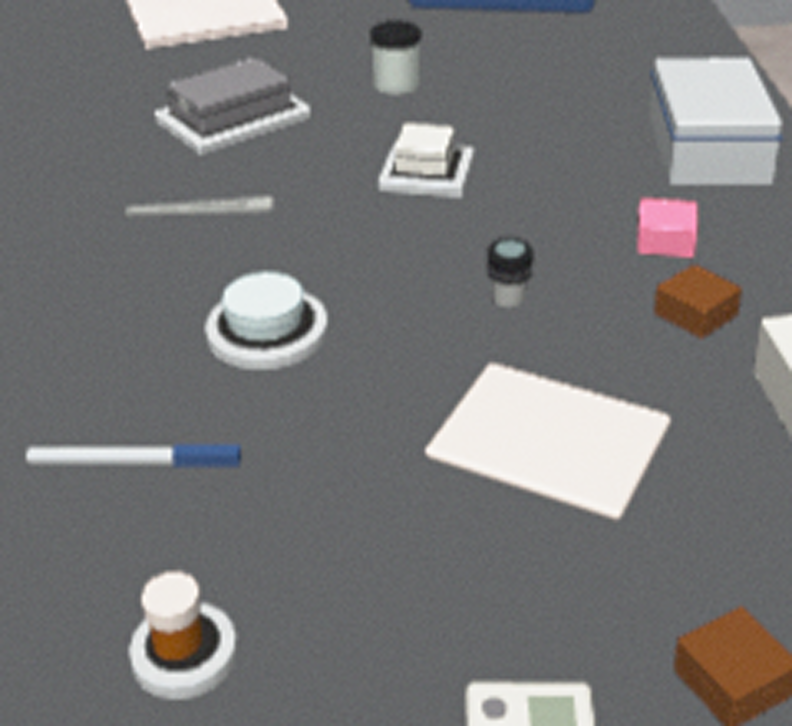

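View pics/scene18c.png

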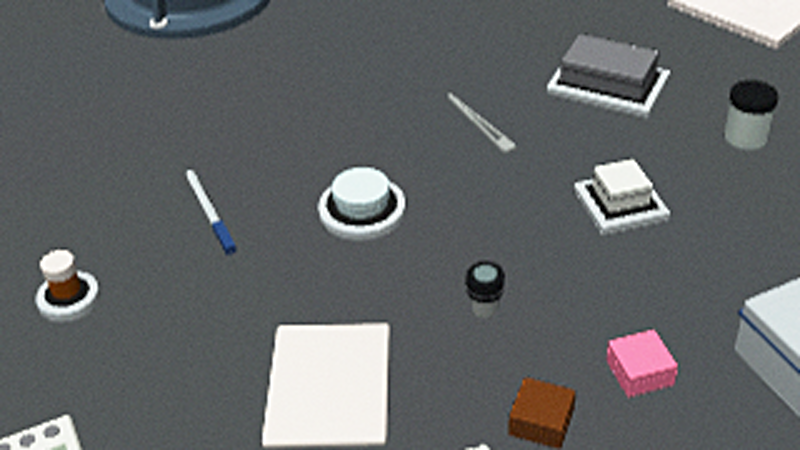

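Run:
```python
from h import *
im,K,P=load("w18")
f=lambda p:np.array(p,float)/2+[120,20]
w=onplane(K,P,f([(341,164),(452,164),(449,328),(345,328)]),.040)*1000
print("box",w.mean(0),[np.degrees(np.arctan2(*(w[(i+1)%4]-w[i])[1::-1])).round(1) for i in range(4)])
b=blob(im,K,P,f((335,250)),165,255,.012)*1000; print("stand",cv2.minAreaRect(b[:,:2].astype(np.float32)))
# jar cap / jar stand from fixed cameras
for n in ["scene","side"]:
    im=cv2.imread(f"pics/{n}18.png")[:,:,::-1]; K,P=campose(n)
    pts={"scene":dict(cap=(150+58.5/2.5,120+260/2.5),eye=(150+485/2.5,120+273/2.5)),"side":dict(cap=(200+171/3.3,140+589/3.3),eye=(200+510/3.3,140+250/3.3))}[n]
    print(n,"cap",onplane(K,P,pts["cap"],.046)[0].round(4),"eye top",onplane(K,P,pts["eye"],.042)[0].round(4))
```

```text
box [449.14191371 305.79011489  40.        ] [np.float64(-57.4), np.float64(-146.9), np.float64(122.6), np.float64(32.5)]
stand ((450.5022277832031, 306.5077209472656), (114.75642395019531, 83.52496337890625), 32.619529724121094)
scene cap [ 0.4486 -0.2976  0.046 ] eye top [ 6.599e-01 -2.000e-04  4.200e-02]
side cap [ 0.4482 -0.2994  0.046 ] eye top [ 0.6597 -0.0046  0.042 ]
```

```bash
python3 -c "
from rig import *
print(hand_in())"
```

```text
the job is handed in; nothing more can be done
None
```

I took the stack apart from the top: jar, cover-glass box, dish, then slide box. Each was lowered until the wrist force showed contact (about 3–9 N) and then released. I handed the job in at about 34 s with the arm clear of everything; `hand_in` gives no verdict.

| Item | Last check against its stand |
|---|---|
| Jar | upright, within about 2 mm of the centre, from wrist, side and scene pictures |
| Cover-glass box | square to its stand (set down turned to within about 0.5°), looked centred; no corner measurement after release |
| Dish | about 1 mm off centre, looked level in the pictures |
| Slide box | lengthwise, turned to within 0.5°, about 1.5 mm off centre |

- **Other objects:** the eyepiece was standing, about where it was at the start. The pen, forceps and brown and pink look-alikes looked unmoved.
- **Dish grasp:** when I gripped the dish, the wrist force rose to about 7 N with the tool about 2 mm higher than commanded. I think the fingertips were brushing the slide box or the lid. It cleared on lifting and the dish stayed level.
- **Disagreement:** the two fixed cameras differed from the wrist camera by 1–3 mm, so I trusted the wrist camera.

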